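# Clamp a drain-pipe cap in the counter's ratchet clamp

### The arm

A 7-joint arm with a two-finger parallel gripper is mounted at the origin on the work surface. World frame = base frame: x ahead of the robot, y to its left, z up, the work surface at z = 0. Lengths are in m, angles in rad, forces in N, time in s.
With the tool pointing down it reaches from about 0.425 to 0.875 m from the base axis. Payload 4.7 kg.
Tool frame: the origin (TCP) lies midway between the tips of the shut fingers; the grasp point (between the pads) lies 19 mm behind it (ctrl.grip_point_offset is the distance from the TCP to the grasp point, in m); z points along the fingers, y is the line along which they close (so a half turn about z gives the same grasp; the last joint's range is limited). The gripper opens to 87 mm and grips with 3 to 60 N. Pads are 19 mm wide; open, the fingers measure 117 mm over their backs; the gripper's body (75 mm by 190 mm) begins 51 mm behind the grasp point.
Start: joints at [1.324, 0.321, -0.07, 1.45, 0.023, 1.371, -0.057], TCP at [0.168, -0.628, 0.19] pointing down, gripper open.
Joint ranges: [-2.86, 2.86], [-0.3, 2.09], [-1.38, 1.24], [0.06, 2.45], [-1.56, 4.7], [0.09, 2.05], [-2.69, 2.69]. Speed limits (rad/s): [2.57, 2.57, 3.14, 3.14, 3.14, 3.14, 3.14].

### API

Orientations are given as a rotation vector (axis times angle).
In Python, from bench import ctrl gives the robot as it stands. The module is installed in compiled form; this text tells all that it offers.
- The arm moves only by the shell command python3 -m handwheel 'ROWS' [OPENING] [FORCE]. ROWS is JSON, a list of rows, each an object of numbers: "x", "y", "z": the shift along the tool's x, y, z in m; "wx", "wy", "wz": the turn, a rotation vector about the tool's x, y, z in degrees. A call has 1 to 10 rows; each row is the pose to reach, as a shift and turn from the pose commanded when the call began, along the tool's axes at that moment; what a row does not reach only later rows make up. A row lasts 1/12 s, in which the tool goes at most 41.7 mm and 7.16 degrees, less where a joint would pass 70% of its speed; a pose out of reach is approached as far as the arm can. A call with a gripper value outside its range is refused whole. OPENING is the finger opening in m, from 0 to 0.087, set as the call begins (- or left out, the last holds). The fingers move at their own pace and stop on an object; FORCE is the grip in N (left out, the last holds). Time passes only in rows, so rows that repeat a pose let the fingers close. It gives the time, the measured TCP pose, the force, the opening and the grip force at its end, in the units of the state.
- ctrl.get_state(): the state, without advancing time (a new reading comes with each control period).
- ctrl.get_image(name): name is "scene" or "side" or "wrist"; returns a dict with "image" (384x512x3 uint8, red, green, blue), "K" (3x3 intrinsics, pixels), "world_to_cam" (4x4, takes a point from world to camera coordinates); the wrist camera has in their place "hand_eye" (4x4, takes a point from camera to tool coordinates, whose origin is the TCP and whose axes are the flange's). Camera axes: x right, y down, z forward; pixel columns grow to the right and rows downward; lengths in m; the calibration is good to about 2 mm. A picture is of the moment at which its call begins: read the wrist's pose just before it. There is no depth.
- ctrl.close_job(): hands the job in; it is judged then, once.
The state is a dict: "time": time; "joint_positions": joint angles; "qd": joint speeds; "joint_torque": joint torques, N m; "position": TCP position; "tool_rot": TCP orientation; "ft_force": force on the tool from outside, world axes, zero at the start; "torque": the same for the moment, N m; "grip_width": opening from 0.0 (shut) to 1.0 (fully open); "grip_force": force on a finger pad.
Only numpy, scipy, OpenCV 4.12 (cv2) and the standard library are available. Lean on these libraries where they do the work, as an engineer would, in place of code of your own. Each camera call takes 0.05 s, during which the arm holds its last target. There are 200 camera calls.

### The job

Lift the tall pipe cap up and off its peg on the display stand, stand it upright (open end down, as it hangs) against the V-jaw of the counter clamp and let go of it. Then pump the clamp's trigger until the sprung pad grips the cap and has been pushed back about half of its 14 mm travel - never all the way, which would crush the thin wall - and finish while still holding the trigger squeezed. Move the jaw with the trigger only, and leave the other caps and goods where they are.

Things in the scene. Friction and masses are not known exactly. Their poses are not given: they have to be found in the camera images.
- cap_tall: THE CAP TO CLAMP: tall grey plastic pipe end cap, a plain round cup hung upside down over a peg: 48 mm across, 70 mm tall, 3 mm wall, closed top 5 mm thick, about 60 g. Origin at the centre of its open lower rim, z up. Its closed end rests on the peg's tip: it must rise 65 mm to be free. Grip it across its diameter from above, near the top
- cap_wide: another grey cap on a peg, short and wide: 66 mm across, 38 mm tall; leave it. Origin at the centre of its lower rim
- cap_slim: another grey cap on a peg, short and slim: 36 mm across, 38 mm tall; leave it. Origin at the centre of its lower rim
- stand: display stand fixed to the counter: wooden base 100 (x) x 290 (y) x 14 mm high with three upright pegs 20 mm thick in a row at y = -110, 0 and +110 mm, tips 160 mm above the counter. Which cap hangs on which peg varies. Origin at the centre of its underside
- clamp: one-hand ratchet clamp fixed to the counter. Origin on the counter near its handle end; +x is the way the jaw advances, towards the fixed V-jaw (120 degrees, 60 mm high, x 184 to 215 mm); symmetrical about y = 0. Base plate x -75 to 222, 90 wide, 12 mm high. Fixed upright palm grip x -23 to -13, 24 wide, top 150 mm above the counter; the trigger stands 24 mm ahead of it
- trigger: black upright trigger blade 10 mm thick, 24 mm wide, top 145 mm above the counter; origin on its pivot, 70 mm above the counter. Palm grip and trigger together measure 44 mm over their outsides when released, 26 mm fully squeezed (at the height of handle_grip)
- trigger_hinge (a joint): trigger angle: 0 released (a spring returns it with 3 to 5 N), 0.32 rad squeezed to its stop; its top moves towards the palm grip (-x of the clamp), 18 mm at handle_grip. A full squeeze after a full release advances the jaw one 5 mm tooth (less on the first, and once the pad presses); release it nearly fully (below 0.06 rad), or no new tooth is caught. Takes 9 to 15 N at the blade
- handle_grip (a point): point midway between the outsides of palm grip and fully squeezed trigger, 128 mm above the counter: fingers astride it, closing along the clamp's x, squeeze the trigger; the released trigger's outer side is 31 mm from it towards the jaws (34 mm at its top), the palm grip's outer side 13 mm the other way
- jaw: moving jaw: grey plate 50 mm wide, 62 mm high, on a toothed bar; stays where the ratchet leaves it (about 12 N of friction). Moved only by the trigger. Origin moves with it, at the clamp's origin when jaw_slide is 0
- jaw_slide (a joint): advance of the jaw plate towards the V-jaw in m (starts at 0 to 0.014, at most 0.045)
- pad: sprung pad on the front of the jaw plate: steel plate with rubber face, 44 x 44 mm, 8 mm thick, on two brass pins that slide back through the jaw plate; origin at the middle of its back, the face is 8 mm ahead (+x)
- pad_slide (a joint): how far the pad is pushed back towards the jaw plate, m: 0 free (14 mm gap between pad and jaw plate), 0.014 pushed all the way; spring 0.6 N per mm
- seat (a point): where the centre of the tall cap's lower rim is when it stands on the base plate (12 mm above the counter) touching both faces of the V-jaw; at the start the free pad's face is 34 to 48 mm from it. The cap may be stood up to 6 mm short of it, towards the pad; the pad then pushes it home
- cartridge: white sealant cartridge standing, 48 mm across, 285 mm tall with nozzle; leave it
- spray_can: white aerosol can with red top, 60 mm across, 190 mm tall; leave it
- cleaner: green bottle with red cap, 72 mm across, 190 mm tall; leave it
- tee: small copper pipe tee lying flat, 70 mm long; leave it
- tape_roll: white roll of tape lying flat, 90 mm across, 24 mm high; leave it
- screwdriver: screwdriver lying on the counter; leave it
There are look-alikes about, which are no part of the job. Leave any purple look-alike of the cap_tall alone.

How it is judged:
By the outcome, as a careful person would: the job done as asked, in the order asked, and still so for the second after the job is handed in, while the arm keeps its last pose, push and grip.
It also fails if it takes over 58 s, if anything falls off the work surface, if the arm or the gripper's body presses on something with over 40 N, if the wrist force passes 120 N, or if a joint passes its speed limit or range.

## Working session

There is one attempt and no reset: what is moved stays moved. The work goes in short steps, Python scripts to look and compute and a shell command to move; the robot and the scene stay as the last step left them, time stands still between calls to the robot, and variables do not carry over. Pictures are saved under pics/ and viewed, at most 10 in all, crops included, and the job is handed in when it is done.

```bash
mkdir -p pics; python3 - <<'E'
from bench import ctrl
import cv2,pickle,numpy as np
s=ctrl.get_state();print(s['time'],s['position'],s['tool_rot'])
d={}
for n in("scene","side","wrist"):
    r=ctrl.get_image(n);d[n]=r;cv2.imwrite(f"pics/{n}0.png",r["image"][:,:,::-1])
pickle.dump((s,d),open("d0.pkl","wb"))
for n in d:print(n,{k:np.round(v,4).tolist() for k,v in d[n].items() if k!="image"})
E
```

```text
0.0 [ 0.16741181 -0.62744381  0.18875125] [-3.11305461e+00 -4.08320601e-01  5.46113333e-04]
scene {'K': [[473.4525, 0.0, 260.041], [0.0, 473.4525, 192.6615], [0.0, 0.0, 1.0]], 'world_to_cam': [[-0.2412, 0.9704, -0.0083, 0.0774], [0.7637, 0.1845, -0.6186, -0.384], [-0.5988, -0.1555, -0.7857, 1.8116], [0.0, 0.0, 0.0, 1.0]]}
side {'K': [[385.1703, 0.0, 245.7755], [0.0, 385.1703, 193.4974], [0.0, 0.0, 1.0]], 'world_to_cam': [[0.9755, -0.2183, 0.0265, -0.5617], [-0.0833, -0.4782, -0.8743, 0.1821], [0.2035, 0.8507, -0.4847, 0.8122], [0.0, 0.0, 0.0, 1.0]]}
wrist {'K': [[298.9103, 0.0, 254.3833], [0.0, 298.9103, 190.2177], [0.0, 0.0, 1.0]], 'hand_eye': [[0.0006, -0.954, -0.2999, 0.0846], [1.0, 0.0007, -0.0002, -0.001], [0.0004, -0.2999, 0.954, -0.1954], [0.0, 0.0, 0.0, 1.0]]}
```

View pics/scene0.png

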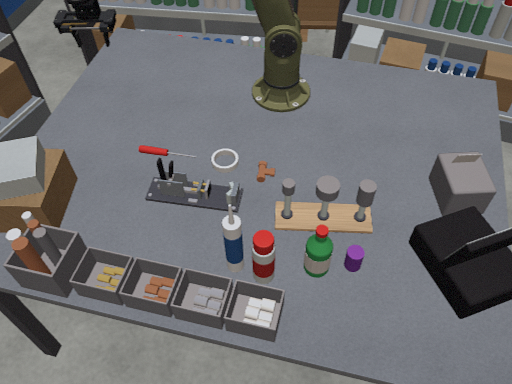

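View pics/side0.png

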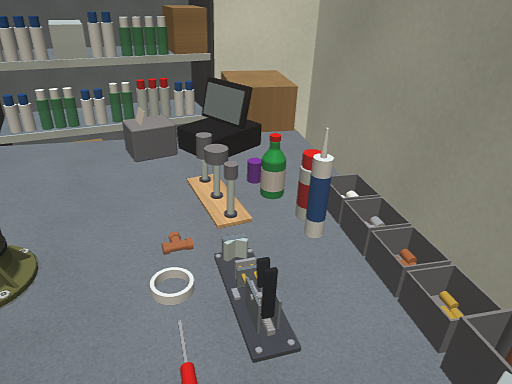

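The scene view shows the stand at (325,215) with slim cap (288,186), wide cap (327,187) and, rightmost, the tall one (366,193). The clamp is at (195,190), with its V-jaw at (232,193) and handle at (165,168). The side view shows the same: tall cap (204,140), clamp handle (266,285), V-jaw (235,248). I'll zoom in for pixels.

```bash
python3 - <<'E'
import cv2,pickle
s,d=pickle.load(open("d0.pkl","rb"))
a=d["scene"]["image"][145:235,135:385,::-1];b=d["side"]["image"][125:360,170:310,::-1]
cv2.imwrite("pics/s1.png",cv2.resize(a,None,fx=3.2,fy=3.2,interpolation=2))
cv2.imwrite("pics/s2.png",cv2.resize(b,None,fx=2.5,fy=2.5,interpolation=2))
E
```

```text
(no output)
```

View pics/s1.png

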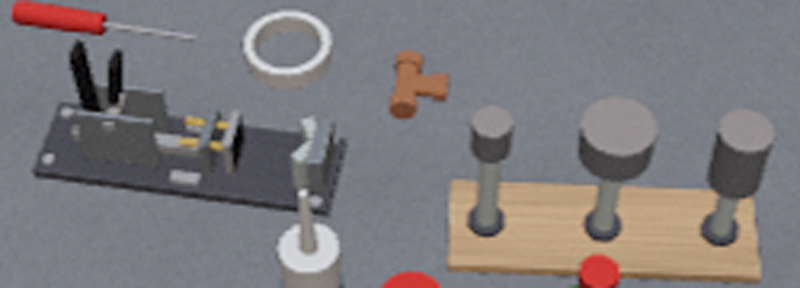

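View pics/s2.png

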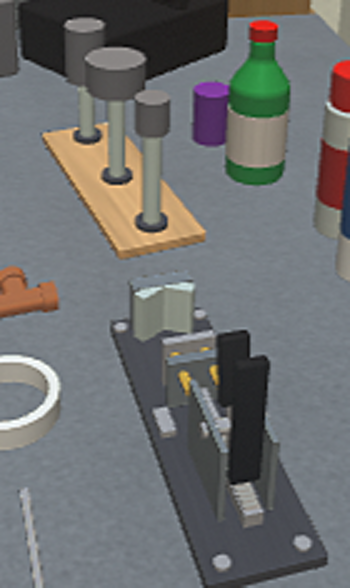

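The scene crop shows tall cap top at (746,132), wide (618,128), slim (492,122). Base plate corners in the crop are (60,104), (36,176), (330,209) and (347,140). I'll cast these rays.

```bash
cat > h.py <<'E'
import numpy as np
def ray(c,uv):
    W=np.array(c["world_to_cam"]);R,t=W[:3,:3],W[:3,3]
    return -R.T@t, R.T@np.linalg.solve(c["K"],[uv[0],uv[1],1])
def plane(c,uv,z):
    o,d=ray(c,uv);return o+d*(z-o[2])/d[2]
E
python3 - <<'E'
import pickle,numpy as np
from h import *
s,d=pickle.load(open("d0.pkl","rb"))
A=lambda p,z:plane(d["scene"],(p[0]/3.2+134.66,p[1]/3.2+144.66),z).round(4)
B=lambda p,z:plane(d["side"],(p[0]/2.5+169.7,p[1]/2.5+124.7),z).round(4)
for n,p,z in[("tall",(746,132),.165),("wide",(618,128),.165),("slim",(492,122),.165),("pegT",(721,230),.016),("pegW",(603,226),.016),("pegS",(486,222),.016),
 ("c1",(60,104),.012),("c2",(36,176),.012),("c3",(328,209),.012),("c4",(347,140),.012),("palm",(78,44),.15),("trig",(116,52),.145)]:print("A",n,A(p,z))
for n,p,z in[("tall",(84,26),.165),("wide",(116,61),.165),("slim",(152,100),.165),("pegT",(88,135),.016),("pegW",(117,175),.016),("pegS",(152,221),.016),
 ("c1",(110,323),.012),("c2",(213,309),.012),("c3",(327,557),.012),("c4",(203,583),.012),("palm",(253,361),.15),("trig",(233,335),.145)]:print("B",n,B(p,z))
E
```

```text
A tall [0.525  0.3597 0.165 ]
A wide [0.5466 0.2515 0.165 ]
A slim [0.5656 0.1438 0.165 ]
A pegT [0.5228 0.3613 0.016 ]
A pegW [0.5444 0.2525 0.016 ]
A pegS [0.5659 0.1439 0.016 ]
A c1 [ 0.5208 -0.3072  0.012 ]
A c2 [ 0.6125 -0.2954  0.012 ]
A c3 [ 0.5838 -0.007   0.012 ]
A c4 [ 0.4976 -0.0115  0.012 ]
A palm [ 0.5518 -0.2496  0.15  ]
A trig [ 0.5488 -0.2141  0.145 ]
B tall [0.521  0.3481 0.165 ]
B wide [0.5418 0.2363 0.165 ]
B slim [0.5617 0.1311 0.165 ]
B pegT [0.5233 0.3581 0.016 ]
B pegW [0.5434 0.2496 0.016 ]
B pegS [0.565  0.1424 0.016 ]
B c1 [ 0.4951 -0.0194  0.012 ]
B c2 [ 0.594  -0.0163  0.012 ]
B c3 [ 0.6045 -0.3059  0.012 ]
B c4 [ 0.5151 -0.3093  0.012 ]
B palm [ 0.5579 -0.2525  0.15  ]
B trig [ 0.5537 -0.2177  0.145 ]
```

```bash
python3 -m handwheel '[{"x":0.03,"y":-0.02,"z":-0.02},{"x":0.06,"y":-0.04,"z":-0.04},{"x":0.09,"y":-0.06,"z":-0.06},{"x":0.12,"y":-0.08,"z":-0.08},{"x":0.15,"y":-0.1,"z":-0.09},{"x":0.18,"y":-0.12,"z":-0.1},{"x":0.21,"y":-0.14,"z":-0.11},{"x":0.24,"y":-0.16,"z":-0.12},{"x":0.27,"y":-0.18,"z":-0.13},{"x":0.3,"y":-0.2,"z":-0.14}]' 0.087 20
python3 -m handwheel '[{"x":0.18,"y":-0.11,"z":0,"wz":-70},{"x":0.18,"y":-0.11,"z":0,"wz":-70},{"x":0.18,"y":-0.11,"z":0,"wz":-70},{"x":0.18,"y":-0.11,"z":0,"wz":-70},{"x":0.18,"y":-0.11,"z":0,"wz":-70},{"x":0.18,"y":-0.11,"z":0,"wz":-70},{"x":0.18,"y":-0.11,"z":0,"wz":-70},{"x":0.18,"y":-0.11,"z":0,"wz":-70},{"x":0.18,"y":-0.11,"z":0,"wz":-70},{"x":0.18,"y":-0.11,"z":0,"wz":-70}]'
cat >> h.py <<'E'
import cv2,pickle
from scipy.spatial.transform import Rotation as Ro
def wrist(ctrl,name):
    s=ctrl.get_state();r=ctrl.get_image("wrist")
    T=np.eye(4);T[:3,:3]=Ro.from_rotvec(s["tool_rot"]).as_matrix();T[:3,3]=s["position"]
    c={"K":r["K"],"image":r["image"],"world_to_cam":np.linalg.inv(T@r["hand_eye"])}
    cv2.imwrite(f"pics/{name}.png",r["image"][:,:,::-1]);pickle.dump(c,open(name+".pkl","wb"));return c
def totool(ctrl,target):
    s=ctrl.get_state();return (Ro.from_rotvec(s["tool_rot"]).inv().apply(np.array(target)-s["position"])).round(4)
def st(ctrl):
    s=ctrl.get_state();M=Ro.from_rotvec(s["tool_rot"]).as_matrix()
    print("t",round(s["time"],2),"p",np.round(s["position"],4),"ydeg",np.degrees(np.arctan2(M[1,1],M[0,1])).round(2),"zax",M[:,2].round(3),"F",np.round(s["ft_force"],1),"gw",round(s["grip_width"]*.087,4),"gf",round(s["grip_force"],1),"q",np.round(s["joint_positions"],2))
E
python3 -c "
from bench import ctrl
from h import *
wrist(ctrl,'w1');st(ctrl)"
```

```text
t 0.2 p [ 0.1675 -0.6277  0.1892] ydeg -75.06 zax [-0.     0.001 -1.   ] F [-0.7 -0.3 -0.1] gw 0.0868 gf 0.0 q [ 1.32  0.32 -0.07  1.45  0.02  1.37 -0.06]invalid input at $[0]: expected keys x, y, z, wx, wy, wz
invalid input at $[0]: expected keys x, y, z, wx, wy, wz
```

View pics/w1.png

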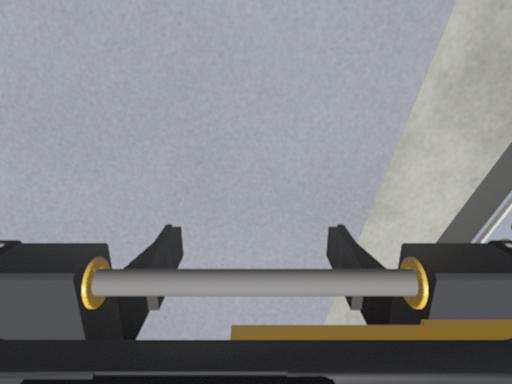

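The picture shows only floor and fingers, because the moves were refused: all six keys are required. I'll retype them in full.

```bash
python3 -m handwheel '[{"x":0.03,"y":-0.02,"z":-0.02,"wx":0,"wy":0,"wz":0},{"x":0.06,"y":-0.04,"z":-0.04,"wx":0,"wy":0,"wz":0},{"x":0.09,"y":-0.06,"z":-0.06,"wx":0,"wy":0,"wz":0},{"x":0.12,"y":-0.08,"z":-0.08,"wx":0,"wy":0,"wz":0},{"x":0.15,"y":-0.1,"z":-0.09,"wx":0,"wy":0,"wz":0},{"x":0.18,"y":-0.12,"z":-0.1,"wx":0,"wy":0,"wz":0},{"x":0.21,"y":-0.14,"z":-0.11,"wx":0,"wy":0,"wz":0},{"x":0.24,"y":-0.16,"z":-0.12,"wx":0,"wy":0,"wz":0},{"x":0.27,"y":-0.18,"z":-0.13,"wx":0,"wy":0,"wz":0},{"x":0.3,"y":-0.2,"z":-0.14,"wx":0,"wy":0,"wz":0}]' 0.087 20
python3 -m handwheel '[{"x":0.02,"y":-0.01,"z":0,"wx":0,"wy":0,"wz":-7},{"x":0.04,"y":-0.02,"z":0,"wx":0,"wy":0,"wz":-14},{"x":0.06,"y":-0.03,"z":0,"wx":0,"wy":0,"wz":-21},{"x":0.08,"y":-0.04,"z":0,"wx":0,"wy":0,"wz":-28},{"x":0.1,"y":-0.06,"z":0,"wx":0,"wy":0,"wz":-35},{"x":0.12,"y":-0.07,"z":0,"wx":0,"wy":0,"wz":-42},{"x":0.14,"y":-0.08,"z":0,"wx":0,"wy":0,"wz":-49},{"x":0.16,"y":-0.09,"z":0,"wx":0,"wy":0,"wz":-56},{"x":0.18,"y":-0.11,"z":0,"wx":0,"wy":0,"wz":-63},{"x":0.18,"y":-0.11,"z":0,"wx":0,"wy":0,"wz":-70}]'
python3 -c "
from bench import ctrl
from h import *
st(ctrl);c=wrist(ctrl,'w1')
cv2.imwrite('pics/w1b.png',cv2.resize(c['image'][:300,:,::-1],None,fx=1.56,fy=1.56,interpolation=2))"
```

```text
time: 1.03
position: [0.4066, -0.3558, 0.3304]
tool_rot: [3.115, 0.408, -0.0]
ft_force: [0.8, 0.7, 0.6]
grip_width: 0.999
grip_force: 0.0
time: 1.87
position: [0.5542, -0.1977, 0.3295]
tool_rot: [-2.299, -2.137, -0.006]
ft_force: [0.1, 1.1, -0.2]
grip_width: 1.002
grip_force: 0.0
t 1.87 p [ 0.5542 -0.1977  0.3295] ydeg -4.19 zax [ 0.001  0.004 -1.   ] F [ 0.1  1.1 -0.2] gw 0.0872 gf 0.0 q [ 0.77  0.2  -0.56  1.35  0.1   1.62  0.15]
```

View pics/w1b.png

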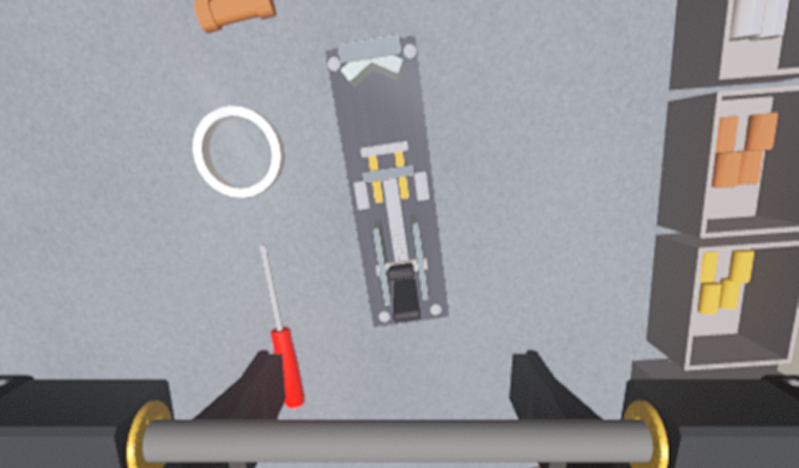

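The wrist view shows the whole clamp. Plate corners in the enlarged picture are (327,50), (415,38), (374,326) and (448,316); screw heads are at the corners. The V-jaw is at (372,65), pad (384,149) and handle (404,285).

```bash
python3 - <<'E'
from h import *
c=pickle.load(open("w1.pkl","rb"))
P=lambda p,z:plane(c,(p[0]/1.56-.18,p[1]/1.56-.18),z)
px=[(327,50),(415,38),(374,326),(448,316)]
m=np.array([(222,45),(222,-45),(-75,45),(-75,-45)])/1000
w=np.array([P(p,.012)[:2] for p in px]);print(w.round(4))
def fit(m,w):
    a=m-m.mean(0);b=w-w.mean(0)
    th=np.arctan2((a[:,0]*b[:,1]-a[:,1]*b[:,0]).sum(),(a*b).sum())
    R=np.array([[np.cos(th),-np.sin(th)],[np.sin(th),np.cos(th)]])
    t=w.mean(0)-R@m.mean(0);return th,R,t
th,R,t=fit(m,w);print(np.degrees(th),"res mm",((m@R.T+t-w)*1000).round(1),"origin",t)
loc=lambda p,z:(R.T@(P(p,z)[:2]-t)*1000).round(1)
print("pad face top edge centre",loc((384,146),.06), "screws",[loc(q,.014) for q in((334,63),(409,51),(384,317),(435,310))])
print("palm top L,R far",loc((392,318),.15),loc((418,318),.15),"palm/trig top",loc((390,292),.15),loc((414,292),.15),loc((389,268),.145),loc((413,266),.145))
print("V",[loc(q,.06) for q in((342,70),(370,62),(402,56))],[loc(q,.012) for q in((353,82),(374,68),(393,72))])
for x in(-10,173,184,215):print(x,(R@[x/1000,0]+t).round(4))
# outlines of plate by edges at finer res: save enlarged V region
cv2.imwrite("pics/w1v.png",cv2.resize(c["image"][15:215,200:300,::-1],None,fx=3,fy=3,interpolation=2))
E
```

```text
[[ 0.4998 -0.0125]
 [ 0.5873 -0.0082]
 [ 0.5208 -0.3063]
 [ 0.608  -0.3002]]
94.01261946256342 res mm [[-1.1  0.6]
 [ 1.2  2.6]
 [-1.3 -1.7]
 [ 1.3 -1.6]] origin [ 0.55910236 -0.23011778]
pad face top edge centre [123.1   0.6] screws [array([208.5,  39. ]), array([208.5, -36.2]), array([-63.2,  30.1]), array([-63.2, -29.6])]
palm top L,R far [-17.6  12.7] [-20.8  -9.3] palm/trig top [ 5.6 11. ] [ 2.7 -8.9] [25.   9.1] [ 23.8 -11.1]
V [array([193.4,  28.4]), array([196.3,   2.2]), array([197. , -27.1])] [array([189. ,  23.4]), array([198.7,   0.4]), array([192.4, -17.8])]
-10 [ 0.5598 -0.2401]
173 [ 0.547  -0.0575]
184 [ 0.5462 -0.0466]
215 [ 0.5441 -0.0156]
```

View pics/w1v.png

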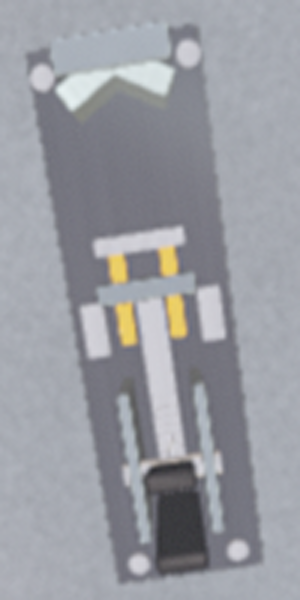

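Clamp fit: origin (0.559,-0.230), +x heading 94.0°, residuals under 3 mm. The V apex is at x≈199, so the seat is at ≈172, matching the sizes given. Now over to the tall cap.

```bash
python3 -m handwheel '[{"x":0.04,"y":-0.004,"z":0,"wx":0,"wy":0,"wz":0},{"x":0.08,"y":-0.008,"z":0,"wx":0,"wy":0,"wz":0},{"x":0.12,"y":-0.012,"z":0,"wx":0,"wy":0,"wz":0},{"x":0.16,"y":-0.016,"z":0,"wx":0,"wy":0,"wz":0},{"x":0.2,"y":-0.02,"z":0,"wx":0,"wy":0,"wz":0},{"x":0.24,"y":-0.024,"z":0,"wx":0,"wy":0,"wz":0},{"x":0.28,"y":-0.028,"z":0,"wx":0,"wy":0,"wz":0},{"x":0.32,"y":-0.032,"z":0,"wx":0,"wy":0,"wz":0},{"x":0.36,"y":-0.036,"z":0,"wx":0,"wy":0,"wz":0},{"x":0.4,"y":-0.04,"z":0,"wx":0,"wy":0,"wz":0}]'
python3 -m handwheel '[{"x":0.04,"y":-0.01,"z":0,"wx":0,"wy":0,"wz":-3},{"x":0.08,"y":-0.02,"z":0,"wx":0,"wy":0,"wz":-6},{"x":0.104,"y":-0.027,"z":0,"wx":0,"wy":0,"wz":-8.2},{"x":0.104,"y":-0.027,"z":0,"wx":0,"wy":0,"wz":-8.2},{"x":0.104,"y":-0.027,"z":0,"wx":0,"wy":0,"wz":-8.2}]'
python3 -c "
from bench import ctrl
from h import *
st(ctrl);c=wrist(ctrl,'w2')
cv2.imwrite('pics/w2b.png',cv2.resize(c['image'][:300,:,::-1],None,fx=1.56,fy=1.56,interpolation=2))"
```

```text
time: 2.75
position: [0.5469, 0.1977, 0.33]
tool_rot: [2.322, 2.114, -0.0]
ft_force: [0.7, 0.2, 0.1]
grip_width: 0.998
grip_force: 0.0
time: 3.17
position: [0.5284, 0.3043, 0.3294]
tool_rot: [-2.159, -2.282, 0.001]
ft_force: [0.5, -0.5, 0.6]
grip_width: 0.997
grip_force: 0.0
t 3.17 p [0.5284 0.3043 0.3294] ydeg 3.18 zax [-0.001 -0.    -1.   ] F [ 0.5 -0.5  0.6] gw 0.0867 gf 0.0 q [ 0.11  0.31 -0.89  1.29  0.24  1.65 -0.68]
```

View pics/w2b.png

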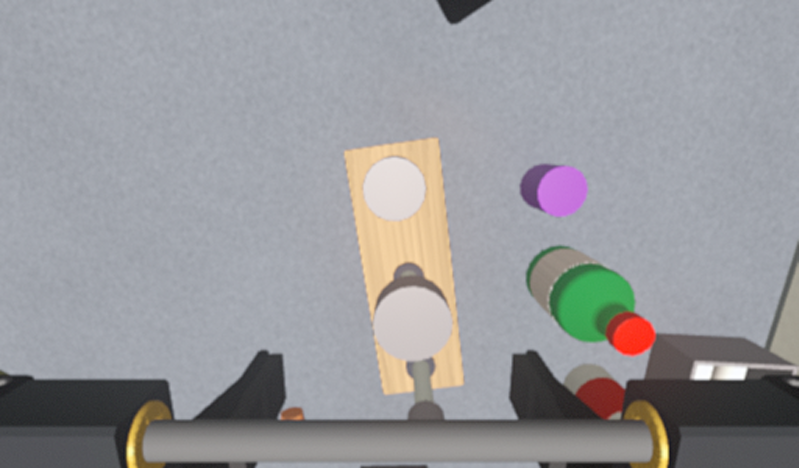

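The wrist view shows the tall cap's top disc centred at (394,188), radius about 31 px. The wide cap is at (412,323) and the purple look-alike at (560,188).

```bash
python3 - <<'E'
from h import *
from bench import ctrl
c=pickle.load(open("w2.pkl","rb"))
P=lambda p,z:plane(c,(p[0]/1.56-.18,p[1]/1.56-.18),z)
a=P((394,188),.165);print(a,np.linalg.norm(P((363,188),.165)-P((425,188),.165)))
print(totool(ctrl,(a[0],a[1],.22)))
print(ctrl.get_state()["joint_positions"])
E
```

```text
[0.52429477 0.36138592 0.165     ] 0.046722144952226444
[ 0.0594 -0.0021  0.1093]
[ 0.11098865  0.31415867 -0.88708141  1.29008658  0.24363104  1.64775589
 -0.68017209]
```

Both cameras agree on (0.524,0.361), and the disc measures 46.7 mm against 48. I'll descend and grip with moderate force.

```bash
python3 -m handwheel '[{"x":0.03,"y":-0.002,"z":0.02,"wx":0,"wy":0,"wz":0},{"x":0.058,"y":-0.002,"z":0.05,"wx":0,"wy":0,"wz":0},{"x":0.058,"y":-0.002,"z":0.08,"wx":0,"wy":0,"wz":0},{"x":0.058,"y":-0.002,"z":0.11,"wx":0,"wy":0,"wz":0},{"x":0.058,"y":-0.002,"z":0.13,"wx":0,"wy":0,"wz":0},{"x":0.058,"y":-0.002,"z":0.15,"wx":0,"wy":0,"wz":0},{"x":0.058,"y":-0.002,"z":0.17,"wx":0,"wy":0,"wz":0},{"x":0.058,"y":-0.002,"z":0.187,"wx":0,"wy":0,"wz":0},{"x":0.058,"y":-0.002,"z":0.187,"wx":0,"wy":0,"wz":0}]'
python3 -m handwheel '[{"x":0,"y":0,"z":0,"wx":0,"wy":0,"wz":0},{"x":0,"y":0,"z":0,"wx":0,"wy":0,"wz":0},{"x":0,"y":0,"z":0,"wx":0,"wy":0,"wz":0},{"x":0,"y":0,"z":0,"wx":0,"wy":0,"wz":0},{"x":0,"y":0,"z":0,"wx":0,"wy":0,"wz":0},{"x":0,"y":0,"z":0,"wx":0,"wy":0,"wz":0},{"x":0,"y":0,"z":0,"wx":0,"wy":0,"wz":0},{"x":0,"y":0,"z":0,"wx":0,"wy":0,"wz":0}]' 0.04 15
python3 -c "
from bench import ctrl
from h import *
st(ctrl)"
```

```text
time: 3.97
position: [0.5241, 0.356, 0.1387]
tool_rot: [2.166, 2.275, -0.011]
ft_force: [-0.3, -1.0, -0.0]
grip_width: 1.0
grip_force: 0.0
time: 4.63
position: [0.5239, 0.3611, 0.1429]
tool_rot: [2.159, 2.282, 0.0]
ft_force: [-0.7, -0.0, -0.5]
grip_width: 0.501
grip_force: 0.0
t 4.63 p [0.5239 0.3611 0.1429] ydeg 3.15 zax [ 0. -0. -1.] F [-0.7 -0.  -0.5] gw 0.0436 gf 0.0 q [ 0.01  0.45 -0.86  1.53  0.35  1.33 -0.83]
```

```bash
python3 -m handwheel '[{"x":0,"y":0,"z":0,"wx":0,"wy":0,"wz":0},{"x":0,"y":0,"z":0,"wx":0,"wy":0,"wz":0},{"x":0,"y":0,"z":0,"wx":0,"wy":0,"wz":0}]'
python3 - <<'E'
from bench import ctrl
from h import *
st(ctrl);c=wrist(ctrl,'w3')
# predicted pixel of cap top centre, tcp
W=c['world_to_cam']
for p in((.524,.361,.165),(.524,.361,.143),(.500,.361,.165),(.548,.361,.165),(.524,.361+.024,.165)):
    q=c['K']@(W@[*p,1])[:3];print(p,(q[:2]/q[2]).round(0))
E
```

```text
time: 4.88
position: [0.5239, 0.361, 0.1428]
tool_rot: [2.16, 2.282, -0.0]
ft_force: [0.3, -0.2, 0.6]
grip_width: 0.465
grip_force: 0.0
t 4.88 p [0.5239 0.361  0.1428] ydeg 3.15 zax [-0. -0. -1.] F [ 0.3 -0.2  0.6] gw 0.0404 gf 0.0 q [ 0.01  0.45 -0.86  1.53  0.35  1.33 -0.83]
(0.524, 0.361, 0.165) [252. 235.]
(0.524, 0.361, 0.143) [252. 221.]
(0.5, 0.361, 0.165) [214. 233.]
(0.548, 0.361, 0.165) [290. 237.]
(0.524, 0.385, 0.165) [254. 199.]
```

View pics/w3.png

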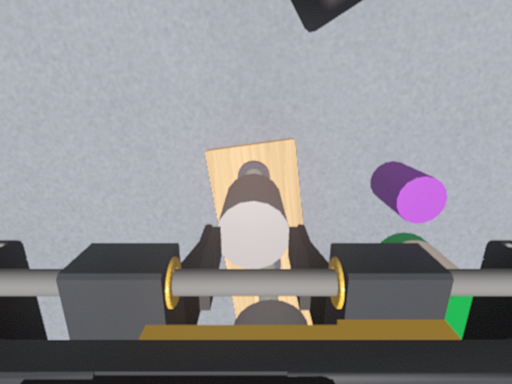

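The cap's disc sits between the fingers at (254,234), with the fingers about at its sides. I'll close further, since only contact will stop them.

```bash
python3 -m handwheel '[{"x":0,"y":0,"z":0,"wx":0,"wy":0,"wz":0},{"x":0,"y":0,"z":0,"wx":0,"wy":0,"wz":0},{"x":0,"y":0,"z":0,"wx":0,"wy":0,"wz":0},{"x":0,"y":0,"z":0,"wx":0,"wy":0,"wz":0}]' 0.02 15
python3 -m handwheel '[{"x":0,"y":0,"z":0,"wx":0,"wy":0,"wz":0},{"x":0,"y":0,"z":0,"wx":0,"wy":0,"wz":0}]'
```

```text
time: 5.27
position: [0.524, 0.361, 0.1428]
tool_rot: [2.16, 2.281, -0.0]
ft_force: [-0.8, -0.8, -0.7]
grip_width: 0.267
grip_force: 0.0
time: 5.43
position: [0.5239, 0.361, 0.1428]
tool_rot: [-2.16, -2.282, 0.0]
ft_force: [-0.0, 0.1, -0.3]
grip_width: 0.239
grip_force: 0.0
```

The fingers went to 21 mm unopposed, so they aren't around the cap. I'll use one composite picture of all three cameras to find out why.

```bash
python3 - <<'E'
from bench import ctrl
from h import *
c=wrist(ctrl,'w4');I={}
for n in("scene","side"):I[n]=ctrl.get_image(n)
pickle.dump(I,open("I4.pkl","wb"))
a=cv2.resize(c['image'][120:340,130:380],None,fx=1.6,fy=1.6)
b=cv2.resize(I["scene"]["image"][130:240,270:420],(400,293),interpolation=2)
d=cv2.resize(I["side"]["image"][80:230,150:300],(400,400),interpolation=2)
o=np.zeros((600,800,3),np.uint8);o[:352,:400]=a;o[:293,400:]=b;o[293:,400:]=d[:307];
o[352:,:400]=cv2.resize(pickle.load(open("w3.pkl","rb"))["image"][150:305,130:380],(400,248))
cv2.imwrite("pics/comp.png",o[:,:,::-1])
E
```

```text
(no output)
```

View pics/comp.png

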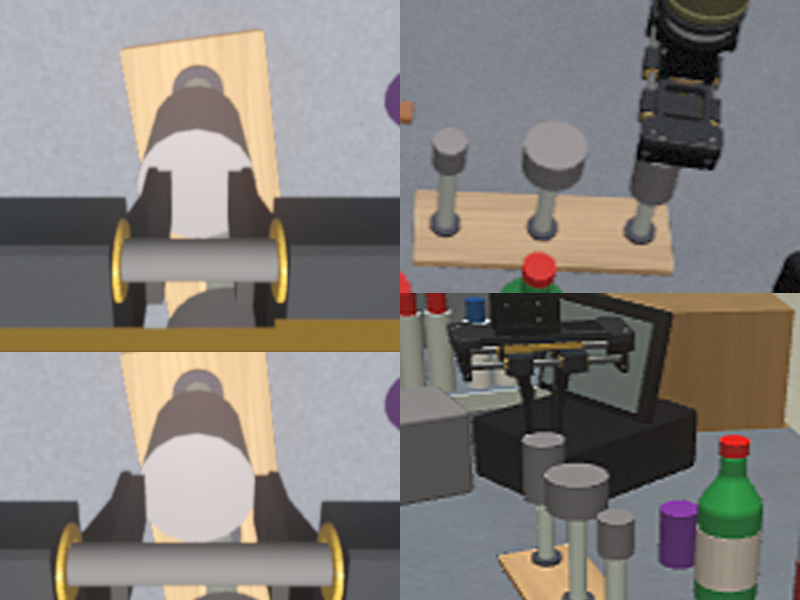

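The composite shows the fingertips just above the cap's top, so the cap tops are lower than assumed. I'll triangulate the true heights from the stored views.

```bash
python3 - <<'E'
from h import *
s,d=pickle.load(open("d0.pkl","rb"));w2=pickle.load(open("w2.pkl","rb"))
A=lambda p:ray(d["scene"],(p[0]/3.2+134.66,p[1]/3.2+144.66))
B=lambda p:ray(d["side"],(p[0]/2.5+169.7,p[1]/2.5+124.7))
C=lambda p:ray(w2,(p[0]/1.56-.18,p[1]/1.56-.18))
def tri(rs):
    M=np.zeros((3,3));v=np.zeros(3)
    for o,u in rs:
        u=u/np.linalg.norm(u);Q=np.eye(3)-np.outer(u,u);M+=Q;v+=Q@o
    x=np.linalg.solve(M,v);return x.round(4),[round(1000*np.linalg.norm(np.cross(x-o,u/np.linalg.norm(u))),1) for o,u in rs]
print("tall AB",tri([A((746,132)),B((84,26))]),"ABC",tri([A((746,132)),B((84,26)),C((394,188))]))
print("wide",tri([A((618,128)),B((116,61))]),tri([A((618,128)),B((116,61)),C((412,323))]));print("slim",tri([A((492,122)),B((152,100))]))
print("palm",tri([A((78,44)),B((253,361))]),"trig",tri([A((116,52)),B((233,335))]))
# TCP height from fingertips in side view: midpoint of tips, composite
I=pickle.load(open("I4.pkl","rb"))
o=lambda p:((p[0]-400)/2.667+150,(p[1]-293)/2.667+80)
for p in((531,432),(561,428)):
    a,u=ray(I["side"],o(p));k=(.361-a[1])/u[1];print("tip at y=.361",(a+k*u).round(4))
E
```

```text
tall AB (array([0.522 , 0.3599, 0.1609]), [np.float64(0.4), np.float64(0.4)]) ABC (array([0.5229, 0.3605, 0.161 ]), [np.float64(1.1), np.float64(0.8), np.float64(1.5)])
wide (array([0.5432, 0.251 , 0.1596]), [np.float64(1.0), np.float64(1.0)]) (array([0.5441, 0.2514, 0.1597]), [np.float64(1.5), np.float64(0.9), np.float64(1.3)])
slim (array([0.5631, 0.1428, 0.1603]), [np.float64(1.1), np.float64(1.1)])
palm (array([ 0.5556, -0.2504,  0.1507]), [np.float64(3.2), np.float64(3.2)]) trig (array([ 0.5519, -0.2151,  0.1451]), [np.float64(2.8), np.float64(2.8)])
tip at y=.361 [0.5103 0.361  0.1701]
tip at y=.361 [0.5439 0.361  0.173 ]
```

The tops are at about 0.161–0.165 as specified. The fingertips, however, physically sit about 25–28 mm behind the reported TCP: the side-view tip ray and the wrist-view gap and row agree on this. I'll reopen, go 30 mm lower (the body stays clear) and close.

```bash
python3 -c "
from bench import ctrl
print(ctrl.grip_point_offset)"
python3 -m handwheel '[{"x":0,"y":0,"z":0,"wx":0,"wy":0,"wz":0},{"x":0,"y":0,"z":0,"wx":0,"wy":0,"wz":0},{"x":0,"y":0,"z":0,"wx":0,"wy":0,"wz":0},{"x":0,"y":0,"z":0,"wx":0,"wy":0,"wz":0},{"x":0,"y":0,"z":0,"wx":0,"wy":0,"wz":0},{"x":0,"y":0,"z":0,"wx":0,"wy":0,"wz":0},{"x":0,"y":0,"z":0,"wx":0,"wy":0,"wz":0},{"x":0,"y":0,"z":0,"wx":0,"wy":0,"wz":0},{"x":0,"y":0,"z":0,"wx":0,"wy":0,"wz":0}]' 0.08
python3 -m handwheel '[{"x":0,"y":0,"z":0.01,"wx":0,"wy":0,"wz":0},{"x":0,"y":0,"z":0.02,"wx":0,"wy":0,"wz":0},{"x":0,"y":0,"z":0.03,"wx":0,"wy":0,"wz":0},{"x":0,"y":0,"z":0.03,"wx":0,"wy":0,"wz":0},{"x":0,"y":0,"z":0.03,"wx":0,"wy":0,"wz":0}]'
python3 -m handwheel '[{"x":0,"y":0,"z":0.0,"wx":0,"wy":0,"wz":0},{"x":0,"y":0,"z":0,"wx":0,"wy":0,"wz":0},{"x":0,"y":0,"z":0,"wx":0,"wy":0,"wz":0},{"x":0,"y":0,"z":0,"wx":0,"wy":0,"wz":0},{"x":0,"y":0,"z":0,"wx":0,"wy":0,"wz":0},{"x":0,"y":0,"z":0,"wx":0,"wy":0,"wz":0},{"x":0,"y":0,"z":0,"wx":0,"wy":0,"wz":0},{"x":0,"y":0,"z":0,"wx":0,"wy":0,"wz":0}]' 0.035 15
```

```text
0.0187
time: 6.33
position: [0.5239, 0.361, 0.1428]
tool_rot: [2.16, 2.281, -0.0]
ft_force: [-0.4, 1.1, 0.3]
grip_width: 0.832
grip_force: 0.0
time: 6.75
position: [0.5232, 0.3604, 0.1113]
tool_rot: [-2.159, -2.281, 0.004]
ft_force: [0.8, 0.6, -0.0]
grip_width: 0.922
grip_force: 0.0
time: 7.42
position: [0.524, 0.361, 0.113]
tool_rot: [2.16, 2.281, 0.0]
ft_force: [-0.1, -0.3, 0.8]
grip_width: 0.552
grip_force: 15.0
```

Gripped at 48.0 mm with 15 N, exactly the cap's diameter. I'll lift 120 mm and check the hold and the neighbours.

```bash
python3 -m handwheel '[{"x":0,"y":0,"z":-0.006,"wx":0,"wy":0,"wz":0},{"x":0,"y":0,"z":-0.018,"wx":0,"wy":0,"wz":0},{"x":0,"y":0,"z":-0.032,"wx":0,"wy":0,"wz":0},{"x":0,"y":0,"z":-0.048,"wx":0,"wy":0,"wz":0},{"x":0,"y":0,"z":-0.064,"wx":0,"wy":0,"wz":0},{"x":0,"y":0,"z":-0.08,"wx":0,"wy":0,"wz":0},{"x":0,"y":0,"z":-0.095,"wx":0,"wy":0,"wz":0},{"x":0,"y":0,"z":-0.11,"wx":0,"wy":0,"wz":0},{"x":0,"y":0,"z":-0.12,"wx":0,"wy":0,"wz":0},{"x":0,"y":0,"z":-0.12,"wx":0,"wy":0,"wz":0}]'
python3 - <<'E'
from h import *
from bench import ctrl
st(ctrl)
s,d=pickle.load(open("d0.pkl","rb"))
print("cart",plane(d["scene"],(234,265),0),plane(d["side"],(314,233),0),"cleaner",plane(d["scene"],(318,270),0))
print(totool(ctrl,(.5473,-.062,.233)))
E
```

```text
time: 8.25
position: [0.5249, 0.3623, 0.2366]
tool_rot: [2.159, 2.281, 0.008]
ft_force: [0.6, 0.7, -2.1]
grip_width: 0.553
grip_force: 15.0
t 8.25 p [0.5249 0.3623 0.2366] ydeg 3.15 zax [ 0.004  0.003 -1.   ] F [ 0.6  0.7 -2.1] gw 0.0481 gf 15.0 q [ 0.01  0.4  -0.89  1.39  0.31  1.49 -0.8 ]
cart [0.76441422 0.03379071 0.        ] [0.7643758  0.03395233 0.        ] cleaner [0.72370697 0.26869367 0.        ]
[-0.4249 -0.0009  0.0024]
```

```bash
python3 -m handwheel '[{"x":-0.015,"y":0,"z":0,"wx":0,"wy":0,"wz":0},{"x":-0.045,"y":0,"z":0,"wx":0,"wy":0,"wz":0},{"x":-0.08,"y":0,"z":0,"wx":0,"wy":0,"wz":0},{"x":-0.12,"y":0,"z":0,"wx":0,"wy":0,"wz":0},{"x":-0.16,"y":0,"z":0,"wx":0,"wy":0,"wz":0},{"x":-0.2,"y":0,"z":0,"wx":0,"wy":0,"wz":0},{"x":-0.24,"y":0,"z":0,"wx":0,"wy":0,"wz":0},{"x":-0.28,"y":0,"z":0,"wx":0,"wy":0,"wz":0},{"x":-0.31,"y":0,"z":0,"wx":0,"wy":0,"wz":0},{"x":-0.34,"y":0,"z":0,"wx":0,"wy":0,"wz":0}]'
python3 -m handwheel '[{"x":-0.025,"y":0,"z":0,"wx":0,"wy":0,"wz":0},{"x":-0.045,"y":0,"z":0,"wx":0,"wy":0,"wz":0},{"x":-0.065,"y":0,"z":0,"wx":0,"wy":0,"wz":0},{"x":-0.08,"y":0,"z":0,"wx":0,"wy":0,"wz":-0.9},{"x":-0.0835,"y":0,"z":0,"wx":0,"wy":0,"wz":-0.9},{"x":-0.0835,"y":0,"z":0,"wx":0,"wy":0,"wz":-0.9},{"x":-0.0835,"y":0,"z":0,"wx":0,"wy":0,"wz":-0.9},{"x":-0.0835,"y":0,"z":0,"wx":0,"wy":0,"wz":-0.9}]'
python3 - <<'E'
from h import *
from bench import ctrl
st(ctrl);print(totool(ctrl,(.5473,-.062,.233)))
c=wrist(ctrl,'w5')
I={n:ctrl.get_image(n) for n in("scene","side")};pickle.dump(I,open("I5.pkl","wb"))
# where grey cap is vs predicted: cap centre in side/scene: predicted pixel of axis top/bottom
p=ctrl.get_state()["position"]
for n in I:
  for z in(p[2]+.05,p[2]-.018):
    q=I[n]["K"]@(I[n]["world_to_cam"]@[p[0],p[1],z,1])[:3];q=q[:2]/q[2];print(n,z,q.round(1))
    r=I[n]["image"];v=int(q[1]);u=int(q[0]);print(r[v,u-16:u+17].mean(1).astype(int).tolist())
E
```

```text
time: 9.08
position: [0.5421, 0.0189, 0.2326]
tool_rot: [2.162, 2.279, -0.001]
ft_force: [-0.1, -0.0, -0.6]
grip_width: 0.556
grip_force: 15.0
time: 9.75
position: [0.5471, -0.0599, 0.2329]
tool_rot: [-2.139, -2.301, -0.001]
ft_force: [-0.3, -0.1, -0.7]
grip_width: 0.55
grip_force: 15.0
t 9.75 p [ 0.5471 -0.0599  0.2329] ydeg 4.17 zax [-0.     0.001 -1.   ] F [-0.3 -0.1 -0.7] gw 0.0479 gf 15.0 q [ 0.7   0.14 -0.7   1.62  0.09  1.42  0.06]
[-0.0021  0.     -0.0001]
scene 0.28292384438366 [217.  135.9]
[38, 42, 42, 51, 63, 61, 64, 71, 74, 66, 62, 67, 111, 118, 71, 63, 66, 69, 67, 55, 59, 40, 42, 74, 67, 31, 103, 136, 129, 129, 128, 130, 133]
scene 0.21492384438366 [218.9 153.3]
[134, 134, 133, 131, 132, 133, 134, 137, 114, 62, 69, 73, 73, 73, 74, 73, 75, 72, 71, 76, 78, 70, 67, 64, 65, 111, 133, 132, 129, 124, 129, 169, 209]
side 0.28292384438366 [242.  150.6]
[20, 28, 31, 31, 33, 47, 137, 147, 142, 141, 140, 140, 140, 140, 140, 139, 140, 140, 140, 140, 140, 139, 140, 140, 141, 140, 142, 146, 160, 84, 25, 36, 39]
side 0.21492384438366 [241.2 182.2]
[131, 117, 117, 139, 116, 77, 72, 79, 81, 85, 84, 87, 87, 87, 88, 87, 89, 87, 88, 86, 87, 86, 83, 82, 80, 79, 75, 68, 60, 72, 74, 72, 69]
```

The cap is held and hangs where predicted in both views. I'll descend 4 mm on the pad side, checking force near the plate.

```bash
python3 -m handwheel '[{"x":-0.004,"y":0,"z":0.02,"wx":0,"wy":0,"wz":0},{"x":-0.004,"y":0,"z":0.045,"wx":0,"wy":0,"wz":0},{"x":-0.004,"y":0,"z":0.07,"wx":0,"wy":0,"wz":0},{"x":-0.004,"y":0,"z":0.095,"wx":0,"wy":0,"wz":0},{"x":-0.004,"y":0,"z":0.12,"wx":0,"wy":0,"wz":0},{"x":-0.004,"y":0,"z":0.14,"wx":0,"wy":0,"wz":0},{"x":-0.004,"y":0,"z":0.16,"wx":0,"wy":0,"wz":0},{"x":-0.004,"y":0,"z":0.175,"wx":0,"wy":0,"wz":0},{"x":-0.004,"y":0,"z":0.185,"wx":0,"wy":0,"wz":0},{"x":-0.004,"y":0,"z":0.19,"wx":0,"wy":0,"wz":0}]'
python3 -m handwheel '[{"x":0,"y":0,"z":0.003,"wx":0,"wy":0,"wz":0},{"x":0,"y":0,"z":0.006,"wx":0,"wy":0,"wz":0},{"x":0,"y":0,"z":0.008,"wx":0,"wy":0,"wz":0},{"x":0,"y":0,"z":0.008,"wx":0,"wy":0,"wz":0}]'
```

```text
time: 10.73
position: [0.5466, -0.0653, 0.0415]
tool_rot: [-2.14, -2.298, 0.001]
ft_force: [-0.2, -0.1, -1.1]
grip_width: 0.554
grip_force: 15.0
time: 11.07
position: [0.5478, -0.0659, 0.0352]
tool_rot: [2.141, 2.298, 0.0]
ft_force: [0.5, -0.3, 0.0]
grip_width: 0.552
grip_force: 15.0
```

```bash
python3 -m handwheel '[{"x":0.002,"y":0,"z":0.0,"wx":0,"wy":0,"wz":0},{"x":0.004,"y":0,"z":0.0,"wx":0,"wy":0,"wz":0},{"x":0.004,"y":0,"z":0.0,"wx":0,"wy":0,"wz":0}]'
for i in 1; do python3 -m handwheel '[{"x":0.001,"y":0,"z":0.0,"wx":0,"wy":0,"wz":0},{"x":0.0015,"y":0,"z":0.0,"wx":0,"wy":0,"wz":0}]'; done
python3 -m handwheel '[{"x":0.001,"y":0,"z":0.0,"wx":0,"wy":0,"wz":0},{"x":0.0015,"y":0,"z":0.0,"wx":0,"wy":0,"wz":0}]'
```

```text
time: 11.32
position: [0.5474, -0.0622, 0.0353]
tool_rot: [2.141, 2.298, -0.001]
ft_force: [-0.9, -0.7, -0.9]
grip_width: 0.549
grip_force: 15.0
time: 11.48
position: [0.5471, -0.0618, 0.0352]
tool_rot: [2.141, 2.297, -0.002]
ft_force: [-1.1, -4.2, 0.8]
grip_width: 0.55
grip_force: 15.0
time: 11.65
position: [0.5469, -0.0614, 0.0351]
tool_rot: [2.142, 2.295, -0.004]
ft_force: [-0.9, -6.3, 1.9]
grip_width: 0.554
grip_force: 15.0
```

The cap makes contact with the V at y≈-0.0618, 2–3 mm from the estimated seat. I'll relieve the push and lower to the plate by feel.

```bash
python3 -m handwheel '[{"x":-0.0025,"y":0,"z":0.0,"wx":0,"wy":0,"wz":0},{"x":-0.0025,"y":0,"z":0.002,"wx":0,"wy":0,"wz":0},{"x":-0.0025,"y":0,"z":0.0035,"wx":0,"wy":0,"wz":0},{"x":-0.0025,"y":0,"z":0.0035,"wx":0,"wy":0,"wz":0}]'
python3 -m handwheel '[{"x":0,"y":0,"z":0.001,"wx":0,"wy":0,"wz":0},{"x":0,"y":0,"z":0.001,"wx":0,"wy":0,"wz":0}]'
python3 -m handwheel '[{"x":0,"y":0,"z":0.001,"wx":0,"wy":0,"wz":0},{"x":0,"y":0,"z":0.001,"wx":0,"wy":0,"wz":0}]'
```

```text
time: 11.98
position: [0.5467, -0.0618, 0.0309]
tool_rot: [-2.142, -2.298, 0.001]
ft_force: [-0.5, -3.7, 1.0]
grip_width: 0.552
grip_force: 15.0
time: 12.15
position: [0.5467, -0.0619, 0.0302]
tool_rot: [-2.142, -2.298, 0.002]
ft_force: [-1.3, -5.4, 1.4]
grip_width: 0.553
grip_force: 15.0
time: 12.32
position: [0.5469, -0.0621, 0.03]
tool_rot: [2.142, 2.298, -0.002]
ft_force: [-3.2, -4.9, 6.0]
grip_width: 0.552
grip_force: 15.0
```

Plate contact is at TCP z=0.030, exactly as predicted. I'll ease off, release and rise.

```bash
python3 -m handwheel '[{"x":-0.0008,"y":0,"z":-0.0008,"wx":0,"wy":0,"wz":0},{"x":-0.0008,"y":0,"z":-0.0008,"wx":0,"wy":0,"wz":0}]'
python3 -m handwheel '[{"x":0,"y":0,"z":0,"wx":0,"wy":0,"wz":0},{"x":0,"y":0,"z":0,"wx":0,"wy":0,"wz":0},{"x":0,"y":0,"z":0,"wx":0,"wy":0,"wz":0},{"x":0,"y":0,"z":0,"wx":0,"wy":0,"wz":0},{"x":0,"y":0,"z":0,"wx":0,"wy":0,"wz":0}]' 0.068
python3 -m handwheel '[{"x":0,"y":0,"z":-0.005,"wx":0,"wy":0,"wz":0},{"x":0,"y":0,"z":-0.015,"wx":0,"wy":0,"wz":0},{"x":0,"y":0,"z":-0.03,"wx":0,"wy":0,"wz":0},{"x":0,"y":0,"z":-0.05,"wx":0,"wy":0,"wz":0},{"x":0,"y":0,"z":-0.08,"wx":0,"wy":0,"wz":0},{"x":0,"y":0,"z":-0.11,"wx":0,"wy":0,"wz":0},{"x":0,"y":0,"z":-0.14,"wx":0,"wy":0,"wz":0},{"x":0,"y":0,"z":-0.17,"wx":0,"wy":0,"wz":0},{"x":0,"y":0,"z":-0.2,"wx":0,"wy":0,"wz":0},{"x":0,"y":0,"z":-0.23,"wx":0,"wy":0,"wz":0}]' 0.087
```

```text
time: 12.48
position: [0.5469, -0.062, 0.0302]
tool_rot: [-2.141, -2.298, 0.0]
ft_force: [-2.6, -3.2, 3.4]
grip_width: 0.553
grip_force: 15.0
time: 12.9
position: [0.5474, -0.0613, 0.0301]
tool_rot: [-2.141, -2.299, -0.001]
ft_force: [-0.2, 0.4, -0.3]
grip_width: 0.763
grip_force: 0.0
time: 13.73
position: [0.5471, -0.0618, 0.2629]
tool_rot: [2.14, 2.298, 0.001]
ft_force: [0.9, -0.2, -0.8]
grip_width: 1.003
grip_force: 0.0
```

The forces vanished on release, so the cap stands touching the V. Next I'll go above the handle, turning 90° so the fingers close along the clamp's x.

```bash
python3 -m handwheel '[{"x":-0.02,"y":0,"z":0,"wx":0,"wy":0,"wz":7},{"x":-0.04,"y":0,"z":0,"wx":0,"wy":0,"wz":14},{"x":-0.06,"y":0,"z":0,"wx":0,"wy":0,"wz":21},{"x":-0.08,"y":0,"z":0,"wx":0,"wy":0,"wz":28},{"x":-0.1,"y":0,"z":0,"wx":0,"wy":0,"wz":35},{"x":-0.12,"y":0,"z":0,"wx":0,"wy":0,"wz":42},{"x":-0.14,"y":0,"z":0,"wx":0,"wy":0,"wz":49},{"x":-0.16,"y":0,"z":0,"wx":0,"wy":0,"wz":56},{"x":-0.18,"y":0,"z":0,"wx":0,"wy":0,"wz":63},{"x":-0.18,"y":0,"z":0,"wx":0,"wy":0,"wz":70}]' 0.087
python3 -m handwheel '[{"x":0,"y":0,"z":0,"wx":0,"wy":0,"wz":7},{"x":0,"y":0,"z":0,"wx":0,"wy":0,"wz":14},{"x":0,"y":0,"z":0,"wx":0,"wy":0,"wz":20},{"x":0,"y":0,"z":0,"wx":0,"wy":0,"wz":20},{"x":0,"y":0,"z":0,"wx":0,"wy":0,"wz":20},{"x":0,"y":0,"z":0,"wx":0,"wy":0,"wz":20}]'
python3 - <<'E'
from h import *
from bench import ctrl
st(ctrl);print(totool(ctrl,(.56,-.242,.088)))
c=wrist(ctrl,'w6');I=c["image"].astype(int)
W=c["world_to_cam"];pr=lambda p:(lambda q:(q[:2]/q[2]).round(1))(c["K"]@(W@[*p,1])[:3])
t=np.array([.5591,-.2301]);th=np.radians(94.01);e=np.array([np.cos(th),np.sin(th)]);n=np.array([-e[1],e[0]])
L=lambda x,y,z:(*(t+e*x+n*y),z)
for nm,q in dict(cap=L(169,0,.082),pad=L(126,0,.05),palmtop=L(-18,0,.15),trigtop=L(16,0,.145)).items():print(nm,pr(q))
dark=((I.max(2)<45)&(np.arange(384)[:,None]<225)).astype(np.uint8)
_,_,s,ce=cv2.connectedComponentsWithStats(dark)
print([(s[i].tolist(),ce[i].round(1).tolist()) for i in range(1,len(s)) if s[i,4]>40])
E
```

```text
time: 14.57
position: [0.559, -0.2473, 0.2606]
tool_rot: [3.074, 0.635, -0.001]
ft_force: [-0.1, -0.8, -0.5]
grip_width: 1.003
grip_force: 0.0
time: 15.07
position: [0.56, -0.2415, 0.2607]
tool_rot: [3.139, 0.116, 0.001]
ft_force: [0.1, -0.2, -0.8]
grip_width: 1.003
grip_force: 0.0
t 15.07 p [ 0.56   -0.2415  0.2607] ydeg -85.78 zax [ 0.001 -0.    -1.   ] F [ 0.1 -0.2 -0.8] gw 0.0873 gf 0.0 q [ 0.73  0.24 -0.44  1.43  0.1   1.49 -1.21]
[-1.000e-04  4.000e-04  1.727e-01]
cap [-245589.2    -860.5]
pad [-133781.1    -401.4]
palmtop [16246.2   245.6]
trigtop [-15412.6    113.7]
[]
```

```bash
python3 - <<'E'
from h import *
c=pickle.load(open("w6.pkl","rb"));I=c["image"].astype(int)
W=c["world_to_cam"];pr=lambda p:(lambda q:(q[:2]/q[2]).round(1))(c["K"]@(W@[*p,1])[:3])
t=np.array([.5591,-.2301]);th=np.radians(94.01);e=np.array([np.cos(th),np.sin(th)]);n=np.array([-e[1],e[0]])
L=lambda x,y,z:(*(t+e*x/1e3+n*y/1e3),z)
for nm,q in dict(cap=L(169,0,.082),capR=L(193,0,.082),pad=L(126,0,.05),padlow=L(126,0,.035),palm_out=L(-23,0,.15),palm_in=L(-13,0,.15),trig=L(24,0,.145)).items():print(nm,pr(q))
u,v=pr(L(169,0,.082)).astype(int);print("cap row",v,I[v,:254].mean(1).reshape(-1,2).mean(1).astype(int).tolist())
v=int(pr(L(-18,0,.15))[1]);print("palm row",v,I[v,190:340].mean(1).astype(int).tolist())
E
```

```text
cap [114.3 164.9]
capR [ 95.5 164.9]
pad [155.9 160. ]
padlow [159.2 157.9]
palm_out [266.6 179.7]
palm_in [257.1 179.7]
trig [222.8 178.3]
cap row 164 [198, 200, 200, 195, 190, 193, 198, 186, 172, 170, 181, 177, 171, 173, 173, 172, 167, 168, 170, 172, 172, 172, 172, 170, 173, 171, 171, 171, 174, 172, 170, 167, 170, 169, 169, 168, 167, 166, 168, 169, 171, 172, 168, 170, 178, 180, 180, 180, 185, 201, 201, 202, 202, 202, 201, 203, 203, 204, 203, 204, 204, 205, 205, 206, 206, 207, 205, 135, 93, 95, 94, 94, 95, 95, 101, 118, 121, 185, 211, 210, 165, 115, 118, 117, 116, 128, 170, 172, 172, 135, 95, 96, 105, 121, 126, 124, 125, 126, 125, 126, 126, 126, 125, 124, 125, 124, 125, 125, 124, 124, 126, 126, 125, 124, 105, 66, 54, 59, 59, 58, 62, 128, 187, 144, 126, 126, 125]
palm row 179 [210, 210, 210, 210, 210, 210, 210, 210, 209, 210, 210, 209, 210, 210, 211, 202, 158, 123, 137, 170, 178, 178, 178, 178, 178, 178, 178, 178, 179, 180, 179, 181, 181, 172, 127, 79, 72, 85, 92, 95, 93, 81, 66, 63, 59, 58, 56, 57, 81, 128, 166, 178, 178, 176, 177, 177, 177, 178, 179, 178, 179, 178, 177, 177, 178, 179, 170, 123, 73, 74, 85, 87, 87, 84, 83, 77, 101, 141, 141, 124, 118, 119, 119, 118, 117, 117, 119, 120, 120, 120, 118, 121, 118, 117, 117, 127, 157, 180, 190, 186, 168, 146, 125, 115, 116, 121, 141, 163, 174, 175, 175, 173, 169, 170, 171, 172, 172, 170, 167, 168, 169, 171, 171, 172, 169, 167, 165, 167, 166, 164, 163, 165, 167, 170, 171, 170, 167, 167, 168, 170, 171, 170, 170, 171, 172, 171, 169, 171, 172, 174]
```

The palm grip's top edges (cols 258–266) match the prediction, and the cap's disc (cols 98–133) stands at x≈168. I'll descend over the handle.

```bash
python3 -m handwheel '[{"x":0,"y":0,"z":0.025,"wx":0,"wy":0,"wz":0},{"x":0,"y":0,"z":0.05,"wx":0,"wy":0,"wz":0},{"x":0,"y":0,"z":0.075,"wx":0,"wy":0,"wz":0},{"x":0,"y":0,"z":0.1,"wx":0,"wy":0,"wz":0},{"x":0,"y":0,"z":0.12,"wx":0,"wy":0,"wz":0},{"x":0,"y":0,"z":0.135,"wx":0,"wy":0,"wz":0},{"x":0,"y":0,"z":0.15,"wx":0,"wy":0,"wz":0},{"x":0,"y":0,"z":0.15,"wx":0,"wy":0,"wz":0}]' 0.087 25
python3 -m handwheel '[{"x":0,"y":0,"z":0.008,"wx":0,"wy":0,"wz":0},{"x":0,"y":0,"z":0.016,"wx":0,"wy":0,"wz":0},{"x":0,"y":0,"z":0.023,"wx":0,"wy":0,"wz":0},{"x":0,"y":0,"z":0.023,"wx":0,"wy":0,"wz":0}]'
cat > mon.py <<'E'
from h import *
from bench import ctrl
import sys
st(ctrl);c=wrist(ctrl,sys.argv[1]);I=c["image"].astype(int)
W=c["world_to_cam"];pr=lambda p:(lambda q:(q[:2]/q[2]).round(1))(c["K"]@(W@[*p,1])[:3])
t=np.array([.5591,-.2301]);th=np.radians(94.01);e=np.array([np.cos(th),np.sin(th)]);n=np.array([-e[1],e[0]])
L=lambda x,y,z:(*(t+e*x/1e3+n*y/1e3),z)
for nm,q in dict(cap=L(169,0,.082),pad=L(126,0,.06),jaw=L(105,0,.074)).items():print(nm,pr(q))
v=int(sys.argv[2]) if len(sys.argv)>2 else int(pr(L(145,0,.07))[1])
for r in(v-4,v,v+4):print(r,I[r-1:r+2,0:200].mean((0,2)).reshape(-1,2).mean(1).astype(int).tolist())
E
python3 mon.py m0
```

```text
time: 15.78
position: [0.5575, -0.2409, 0.1068]
tool_rot: [-3.137, -0.113, 0.008]
ft_force: [-0.9, -0.7, -0.6]
grip_width: 1.0
grip_force: 0.0
time: 16.12
position: [0.5591, -0.2415, 0.0859]
tool_rot: [-3.139, -0.111, 0.003]
ft_force: [0.4, -0.2, -0.4]
grip_width: 1.001
grip_force: 0.0
t 16.12 p [ 0.5591 -0.2415  0.0859] ydeg -85.94 zax [-0.002  0.001 -1.   ] F [ 0.4 -0.2 -0.4] gw 0.0871 gf 0.0 q [ 0.72  0.34 -0.43  1.67  0.15  1.17 -1.25]
cap [  5.9 217.4]
pad [ 82.4 206.7]
jaw [100.2 213.4]
207 [208, 208, 208, 208, 208, 208, 209, 208, 209, 209, 208, 209, 208, 209, 208, 209, 208, 211, 187, 107, 100, 100, 100, 100, 99, 99, 99, 99, 99, 99, 99, 99, 98, 98, 99, 99, 99, 99, 98, 99, 100, 182, 220, 219, 219, 220, 192, 127, 126, 128, 127, 127, 127, 127, 126, 133, 175, 183, 183, 184, 185, 182, 128, 106, 107, 106, 106, 107, 107, 107, 106, 106, 107, 123, 132, 132, 132, 132, 131, 131, 131, 131, 130, 131, 130, 131, 130, 130, 129, 129, 128, 128, 128, 129, 128, 128, 120, 117, 118, 117]
211 [208, 208, 208, 208, 208, 208, 208, 208, 209, 209, 209, 209, 208, 209, 208, 209, 209, 209, 210, 198, 115, 99,
[... 165 characters left out ...]
183, 184, 184, 184, 146, 106, 107, 106, 106, 107, 107, 108, 108, 107, 107, 117, 130, 130, 130, 130, 130, 131, 130, 130, 130, 130, 130, 130, 130, 130, 129, 128, 129, 128, 129, 128, 127, 117, 113, 113, 114, 114]
215 [208, 208, 208, 208, 208, 208, 208, 208, 208, 208, 208, 208, 209, 208, 209, 209, 208, 208, 208, 209, 157, 97, 98, 99, 99, 99, 99, 98, 97, 98, 99, 98, 98, 98, 98, 102, 112, 123, 128, 128, 127, 136, 203, 220, 219, 219, 218, 165, 124, 126, 128, 164, 179, 178, 178, 178, 185, 184, 183, 183, 184, 185, 165, 109, 106, 133, 180, 181, 180, 180, 180, 180, 181, 181, 180, 181, 181, 182, 156, 122, 131, 131, 131, 131, 131, 131, 131, 131, 131, 129, 129, 129, 128, 128, 117, 113, 114, 113, 114, 113]
```

The monitor row clearly shows cap (to col 81), pad top (83–93), gap, and jaw plate (112–124). First stroke:

```bash
python3 -m handwheel '[{"x":0,"y":0,"z":0,"wx":0,"wy":0,"wz":0},{"x":0,"y":0,"z":0,"wx":0,"wy":0,"wz":0},{"x":0,"y":0,"z":0,"wx":0,"wy":0,"wz":0},{"x":0,"y":0,"z":0,"wx":0,"wy":0,"wz":0},{"x":0,"y":0,"z":0,"wx":0,"wy":0,"wz":0},{"x":0,"y":0,"z":0,"wx":0,"wy":0,"wz":0},{"x":0,"y":0,"z":0,"wx":0,"wy":0,"wz":0},{"x":0,"y":0,"z":0,"wx":0,"wy":0,"wz":0},{"x":0,"y":0,"z":0,"wx":0,"wy":0,"wz":0},{"x":0,"y":0,"z":0,"wx":0,"wy":0,"wz":0}]' 0.02 25
python3 -m handwheel '[{"x":0,"y":0,"z":0,"wx":0,"wy":0,"wz":0},{"x":0,"y":0,"z":0,"wx":0,"wy":0,"wz":0}]'
cat > mon.py <<'E'
from h import *
from bench import ctrl
import sys
if len(sys.argv)>2:c=pickle.load(open(sys.argv[1]+".pkl","rb"))
else:st(ctrl);c=wrist(ctrl,sys.argv[1])
t=np.array([.5591,-.2301]);th=np.radians(94.01);e=np.array([np.cos(th),np.sin(th)])
I=c["image"].astype(float).mean(2)
for r in(205,208,211):
    a=I[r-1:r+2,:220].mean(0)
    # all edges: subpixel crossings with |gradient|>25
    b=cv2.resize(a[None],None,fx=8,fy=1,interpolation=cv2.INTER_LINEAR)[0];g=np.gradient(cv2.GaussianBlur(b[None],(0,0),4)[0])*8
    ks=[k for k in range(1,len(g)-1) if abs(g[k])>15 and abs(g[k])>=abs(g[k-1]) and abs(g[k])>abs(g[k+1])]
    X=lambda u,z:(plane(c,(u,r),z)[:2]-t)@e*1e3
    print(r,[(round((k-3.5)/8,1),"+" if g[k]>0 else "-",round(X((k-3.5)/8,.056),1),round(X((k-3.5)/8,.074),1)) for k in ks])
E
python3 mon.py m0 1;python3 mon.py m1
```

```text
time: 17.0
position: [0.5606, -0.2402, 0.0877]
tool_rot: [-3.139, -0.114, -0.002]
ft_force: [2.6, -1.5, 1.2]
grip_width: 0.33
grip_force: 13.1
time: 17.17
position: [0.5608, -0.2414, 0.0877]
tool_rot: [-3.139, -0.111, -0.003]
ft_force: [0.8, 1.5, 2.7]
grip_width: 0.301
grip_force: 25.3
205 [(36.2, '-', np.float64(165.3), np.float64(151.3)), (81.7, '+', np.float64(128.8), np.float64(117.7)), (92.6, '-', np.float64(120.0), np.float64(109.6)), (111.3, '+', np.float64(104.9), np.float64(95.7)), (123.7, '-', np.float64(95.0), np.float64(86.6))]
208 [(37.7, '-', np.float64(164.7), np.float64(150.7)), (82.3, '+', np.float64(128.7), np.float64(117.6)), (93.2, '-', np.float64(119.9), np.float64(109.5)), (111.7, '+', np.float64(105.0), np.float64(95.8)), (124.2, '-', np.float64(94.9), np.float64(86.5))]
211 [(39.7, '-', np.float64(163.6), np.float64(149.7)), (82.8, '+', np.float64(128.7), np.float64(117.6)), (93.7, '-', np.float64(119.9), np.float64(109.5)), (112.3, '+', np.float64(104.9), np.float64(95.7)), (124.6, '-', np.float64(95.0), np.float64(86.6)), (217.2, '-', np.float64(20.1), np.fl
[... 301 characters left out ...]
5.9), np.float64(115.1)), (104.8, '+', np.float64(111.0), np.float64(101.4)), (117.3, '-', np.float64(100.9), np.float64(92.1)), (133.6, '+', np.float64(87.7), np.float64(80.0))]
208 [(39.2, '-', np.float64(164.7), np.float64(150.9)), (75.9, '+', np.float64(134.8), np.float64(123.4)), (86.8, '-', np.float64(126.0), np.float64(115.2)), (105.3, '+', np.float64(111.0), np.float64(101.4)), (117.7, '-', np.float64(100.9), np.float64(92.1))]
211 [(40.7, '-', np.float64(164.0), np.float64(150.2)), (76.6, '+', np.float64(134.8), np.float64(123.3)), (87.4, '-', np.float64(125.9), np.float64(115.2)), (105.8, '+', np.float64(111.0), np.float64(101.4)), (118.2, '-', np.float64(100.9), np.float64(92.1))]
```

The first squeeze reached 26.1 mm (fully squeezed). The jaw advanced and the gap is unchanged (14.9 raw units = 14 mm). I'll continue stroking.

```bash
python3 -m handwheel '[{"x":0,"y":0,"z":0,"wx":0,"wy":0,"wz":0},{"x":0,"y":0,"z":0,"wx":0,"wy":0,"wz":0},{"x":0,"y":0,"z":0,"wx":0,"wy":0,"wz":0},{"x":0,"y":0,"z":0,"wx":0,"wy":0,"wz":0},{"x":0,"y":0,"z":0,"wx":0,"wy":0,"wz":0},{"x":0,"y":0,"z":0,"wx":0,"wy":0,"wz":0},{"x":0,"y":0,"z":0,"wx":0,"wy":0,"wz":0},{"x":0,"y":0,"z":0,"wx":0,"wy":0,"wz":0},{"x":0,"y":0,"z":0,"wx":0,"wy":0,"wz":0},{"x":0,"y":0,"z":0,"wx":0,"wy":0,"wz":0}]' 0.08 25 | grep -E "time|width"
python3 -m handwheel '[{"x":0,"y":0,"z":0,"wx":0,"wy":0,"wz":0},{"x":0,"y":0,"z":0,"wx":0,"wy":0,"wz":0},{"x":0,"y":0,"z":0,"wx":0,"wy":0,"wz":0},{"x":0,"y":0,"z":0,"wx":0,"wy":0,"wz":0},{"x":0,"y":0,"z":0,"wx":0,"wy":0,"wz":0},{"x":0,"y":0,"z":0,"wx":0,"wy":0,"wz":0},{"x":0,"y":0,"z":0,"wx":0,"wy":0,"wz":0},{"x":0,"y":0,"z":0,"wx":0,"wy":0,"wz":0},{"x":0,"y":0,"z":0,"wx":0,"wy":0,"wz":0},{"x":0,"y":0,"z":0,"wx":0,"wy":0,"wz":0}]' 0.02 25 | grep -E "time|width"
python3 mon.py m2
```

```text
time: 18.05
grip_width: 0.896
time: 18.88
grip_width: 0.296
t 18.88 p [ 0.5605 -0.2414  0.0875] ydeg -85.93 zax [ 0.001 -0.    -1.   ] F [-0.   2.5  2.8] gw 0.0258 gf 25.3 q [ 0.72  0.34 -0.43  1.67  0.15  1.17 -1.25]
205 [(37.3, '-', np.float64(165.6), np.float64(151.7)), (68.8, '+', np.float64(140.1), np.float64(128.2)), (79.7, '-', np.float64(131.3), np.float64(120.1)), (98.3, '+', np.float64(116.2), np.float64(106.2)), (110.6, '-', np.float64(106.3), np.float64(97.1)), (128.1, '+', np.float64(92.1), np.float64(84.1))]
208 [(39.2, '-', np.float64(164.6), np.float64(150.8)), (69.4, '+', np.float64(140.0), np.float64(128.2)), (80.3, '-', np.float64(131.2), np.float64(120.0)), (98.7, '+', np.float64(116.3), np.float64(106.3)), (111.2, '-', np.float64(106.2), np.float64(97.0))]
211 [(40.7, '-', np.float64(163.9), np.float64(150.2)), (69.9, '+', np.float64(140.1), np.float64(128.2)), (80.8, '-', np.float64(131.3), np.float64(120.1)), (99.3, '+', np.float64(116.2), np.float64(106.2)), (111.6, '-', np.float64(106.2), np.float64(97.0))]
```

```bash
python3 -m handwheel '[{"x":0,"y":0,"z":0,"wx":0,"wy":0,"wz":0},{"x":0,"y":0,"z":0,"wx":0,"wy":0,"wz":0},{"x":0,"y":0,"z":0,"wx":0,"wy":0,"wz":0},{"x":0,"y":0,"z":0,"wx":0,"wy":0,"wz":0},{"x":0,"y":0,"z":0,"wx":0,"wy":0,"wz":0},{"x":0,"y":0,"z":0,"wx":0,"wy":0,"wz":0},{"x":0,"y":0,"z":0,"wx":0,"wy":0,"wz":0},{"x":0,"y":0,"z":0,"wx":0,"wy":0,"wz":0},{"x":0,"y":0,"z":0,"wx":0,"wy":0,"wz":0},{"x":0,"y":0,"z":0,"wx":0,"wy":0,"wz":0}]' 0.08 25 | grep -E "time|width"
python3 -m handwheel '[{"x":0,"y":0,"z":0,"wx":0,"wy":0,"wz":0},{"x":0,"y":0,"z":0,"wx":0,"wy":0,"wz":0},{"x":0,"y":0,"z":0,"wx":0,"wy":0,"wz":0},{"x":0,"y":0,"z":0,"wx":0,"wy":0,"wz":0},{"x":0,"y":0,"z":0,"wx":0,"wy":0,"wz":0},{"x":0,"y":0,"z":0,"wx":0,"wy":0,"wz":0},{"x":0,"y":0,"z":0,"wx":0,"wy":0,"wz":0},{"x":0,"y":0,"z":0,"wx":0,"wy":0,"wz":0},{"x":0,"y":0,"z":0,"wx":0,"wy":0,"wz":0},{"x":0,"y":0,"z":0,"wx":0,"wy":0,"wz":0}]' 0.02 25 | grep -E "time|width"
python3 mon.py m3 | grep -E "^t|208"
```

```text
time: 19.77
grip_width: 0.901
time: 20.6
grip_width: 0.303
t 20.6 p [ 0.5604 -0.2414  0.0875] ydeg -85.93 zax [ 0.001 -0.    -1.   ] F [1.  2.4 2.9] gw 0.0263 gf 25.3 q [ 0.72  0.34 -0.43  1.67  0.15  1.17 -1.25]
208 [(39.3, '-', np.float64(164.5), np.float64(150.6)), (63.1, '+', np.float64(145.2), np.float64(132.9)), (73.9, '-', np.float64(136.4), np.float64(124.8)), (92.4, '+', np.float64(121.3), np.float64(110.9)), (104.8, '-', np.float64(111.3), np.float64(101.7))]
```

```bash
python3 -m handwheel '[{"x":0,"y":0,"z":0,"wx":0,"wy":0,"wz":0},{"x":0,"y":0,"z":0,"wx":0,"wy":0,"wz":0},{"x":0,"y":0,"z":0,"wx":0,"wy":0,"wz":0},{"x":0,"y":0,"z":0,"wx":0,"wy":0,"wz":0},{"x":0,"y":0,"z":0,"wx":0,"wy":0,"wz":0},{"x":0,"y":0,"z":0,"wx":0,"wy":0,"wz":0},{"x":0,"y":0,"z":0,"wx":0,"wy":0,"wz":0},{"x":0,"y":0,"z":0,"wx":0,"wy":0,"wz":0},{"x":0,"y":0,"z":0,"wx":0,"wy":0,"wz":0},{"x":0,"y":0,"z":0,"wx":0,"wy":0,"wz":0}]' 0.08 25 | grep -E "time|width"
python3 -m handwheel '[{"x":0,"y":0,"z":0,"wx":0,"wy":0,"wz":0},{"x":0,"y":0,"z":0,"wx":0,"wy":0,"wz":0},{"x":0,"y":0,"z":0,"wx":0,"wy":0,"wz":0},{"x":0,"y":0,"z":0,"wx":0,"wy":0,"wz":0},{"x":0,"y":0,"z":0,"wx":0,"wy":0,"wz":0},{"x":0,"y":0,"z":0,"wx":0,"wy":0,"wz":0},{"x":0,"y":0,"z":0,"wx":0,"wy":0,"wz":0},{"x":0,"y":0,"z":0,"wx":0,"wy":0,"wz":0},{"x":0,"y":0,"z":0,"wx":0,"wy":0,"wz":0},{"x":0,"y":0,"z":0,"wx":0,"wy":0,"wz":0}]' 0.02 25 | grep -E "time|width"
python3 mon.py m4 | grep -E "^t|208"
```

```text
time: 21.48
grip_width: 0.9
time: 22.32
grip_width: 0.297
t 22.32 p [ 0.5604 -0.2414  0.0875] ydeg -85.93 zax [ 0.001 -0.    -1.   ] F [0.5 2.7 2. ] gw 0.0258 gf 25.3 q [ 0.72  0.34 -0.43  1.67  0.15  1.17 -1.25]
208 [(38.4, '-', np.float64(165.2), np.float64(151.3)), (58.6, '+', np.float64(148.9), np.float64(136.3)), (69.3, '-', np.float64(140.1), np.float64(128.2)), (86.2, '+', np.float64(126.4), np.float64(115.6)), (98.6, '-', np.float64(116.4), np.float64(106.4))]
```

The pad now touches: the gap shrank by about 1.2 mm. One more full stroke should bring it to about 6 mm.

```bash
python3 -m handwheel '[{"x":0,"y":0,"z":0,"wx":0,"wy":0,"wz":0},{"x":0,"y":0,"z":0,"wx":0,"wy":0,"wz":0},{"x":0,"y":0,"z":0,"wx":0,"wy":0,"wz":0},{"x":0,"y":0,"z":0,"wx":0,"wy":0,"wz":0},{"x":0,"y":0,"z":0,"wx":0,"wy":0,"wz":0},{"x":0,"y":0,"z":0,"wx":0,"wy":0,"wz":0},{"x":0,"y":0,"z":0,"wx":0,"wy":0,"wz":0},{"x":0,"y":0,"z":0,"wx":0,"wy":0,"wz":0},{"x":0,"y":0,"z":0,"wx":0,"wy":0,"wz":0},{"x":0,"y":0,"z":0,"wx":0,"wy":0,"wz":0}]' 0.08 25 | grep -E "time|width"
python3 -m handwheel '[{"x":0,"y":0,"z":0,"wx":0,"wy":0,"wz":0},{"x":0,"y":0,"z":0,"wx":0,"wy":0,"wz":0},{"x":0,"y":0,"z":0,"wx":0,"wy":0,"wz":0},{"x":0,"y":0,"z":0,"wx":0,"wy":0,"wz":0},{"x":0,"y":0,"z":0,"wx":0,"wy":0,"wz":0},{"x":0,"y":0,"z":0,"wx":0,"wy":0,"wz":0},{"x":0,"y":0,"z":0,"wx":0,"wy":0,"wz":0},{"x":0,"y":0,"z":0,"wx":0,"wy":0,"wz":0},{"x":0,"y":0,"z":0,"wx":0,"wy":0,"wz":0},{"x":0,"y":0,"z":0,"wx":0,"wy":0,"wz":0}]' 0.02 25 | grep -E "time|width"
python3 mon.py m5
```

```text
time: 23.2
grip_width: 0.896
time: 24.03
grip_width: 0.299
t 24.03 p [ 0.5604 -0.2414  0.0875] ydeg -85.93 zax [ 0.001 -0.    -1.   ] F [1.  1.3 3.1] gw 0.026 gf 24.9 q [ 0.72  0.34 -0.43  1.67  0.15  1.17 -1.25]
205 [(36.7, '-', np.float64(166.1), np.float64(152.1)), (57.9, '+', np.float64(148.9), np.float64(136.3)), (68.6, '-', np.float64(140.3), np.float64(128.4)), (80.8, '+', np.float64(130.4), np.float64(119.2)), (93.4, '-', np.float64(120.1), np.float64(109.8)), (112.7, '+', np.float64(104.6), np.float64(95.5))]
208 [(38.2, '-', np.float64(165.4), np.float64(151.5)), (58.4, '+', np.float64(149.0), np.float64(136.4)), (69.2, '-', np.float64(140.2), np.float64(128.3)), (81.6, '+', np.float64(130.2), np.float64(119.1)), (94.1, '-', np.float64(120.1), np.float64(109.7))]
211 [(40.3, '-', np.float64(164.2), np.float64(150.4)), (58.9, '+', np.float64(149.1), np.float64(136.5)), (69.7, '-', np.float64(140.3), np.float64(128.4)), (82.2, '+', np.float64(130.1), np.float64(119.0)), (94.4, '-', np.float64(120.2), np.float64(109.8))]
```

Pushed back about 4.6 mm so far. The next stroke would add about 3.5 mm, so I'll squeeze it in stages and check near the end.

```bash
python3 -m handwheel '[{"x":0,"y":0,"z":0,"wx":0,"wy":0,"wz":0},{"x":0,"y":0,"z":0,"wx":0,"wy":0,"wz":0},{"x":0,"y":0,"z":0,"wx":0,"wy":0,"wz":0},{"x":0,"y":0,"z":0,"wx":0,"wy":0,"wz":0},{"x":0,"y":0,"z":0,"wx":0,"wy":0,"wz":0},{"x":0,"y":0,"z":0,"wx":0,"wy":0,"wz":0},{"x":0,"y":0,"z":0,"wx":0,"wy":0,"wz":0},{"x":0,"y":0,"z":0,"wx":0,"wy":0,"wz":0},{"x":0,"y":0,"z":0,"wx":0,"wy":0,"wz":0},{"x":0,"y":0,"z":0,"wx":0,"wy":0,"wz":0}]' 0.08 25 | grep -E "time|width"
python3 -m handwheel '[{"x":0,"y":0,"z":0,"wx":0,"wy":0,"wz":0},{"x":0,"y":0,"z":0,"wx":0,"wy":0,"wz":0},{"x":0,"y":0,"z":0,"wx":0,"wy":0,"wz":0},{"x":0,"y":0,"z":0,"wx":0,"wy":0,"wz":0},{"x":0,"y":0,"z":0,"wx":0,"wy":0,"wz":0},{"x":0,"y":0,"z":0,"wx":0,"wy":0,"wz":0},{"x":0,"y":0,"z":0,"wx":0,"wy":0,"wz":0},{"x":0,"y":0,"z":0,"wx":0,"wy":0,"wz":0},{"x":0,"y":0,"z":0,"wx":0,"wy":0,"wz":0},{"x":0,"y":0,"z":0,"wx":0,"wy":0,"wz":0}]' 0.034 25 | grep -E "time|width"
python3 mon.py m6 | grep -E "^t|208"
```

```text
time: 24.92
grip_width: 0.899
time: 25.75
grip_width: 0.396
t 25.75 p [ 0.5604 -0.2391  0.0876] ydeg -85.82 zax [ 0.     0.002 -1.   ] F [-0.5  4.   3.3] gw 0.0344 gf 2.2 q [ 0.72  0.34 -0.43  1.67  0.15  1.17 -1.25]
208 [(42.3, '-', np.float64(164.8), np.float64(151.1)), (61.8, '+', np.float64(148.9), np.float64(136.5)), (72.4, '-', np.float64(140.3), np.float64(128.5)), (83.6, '+', np.float64(131.2), np.float64(120.2)), (96.1, '-', np.float64(121.0), np.float64(110.8))]
```

```bash
python3 -m handwheel '[{"x":0,"y":0,"z":0,"wx":0,"wy":0,"wz":0},{"x":0,"y":0,"z":0,"wx":0,"wy":0,"wz":0},{"x":0,"y":0,"z":0,"wx":0,"wy":0,"wz":0}]' 0.029 25 | grep -E "time|width"
python3 mon.py m7 | grep -E "^t|208"
```

```text
time: 26.05
grip_width: 0.343
t 26.05 p [ 0.5604 -0.2396  0.0876] ydeg -85.88 zax [ 0.     0.002 -1.   ] F [-0.2  5.5  3.9] gw 0.0298 gf 6.8 q [ 0.72  0.34 -0.43  1.67  0.15  1.17 -1.25]
208 [(41.7, '-', np.float64(164.9), np.float64(151.1)), (61.3, '+', np.float64(148.9), np.float64(136.4)), (71.8, '-', np.float64(140.3), np.float64(128.5)), (83.1, '+', np.float64(131.2), np.float64(120.1)), (95.3, '-', np.float64(121.2), np.float64(110.9))]
```

```bash
python3 -m handwheel '[{"x":0,"y":0,"z":0,"wx":0,"wy":0,"wz":0},{"x":0,"y":0,"z":0,"wx":0,"wy":0,"wz":0},{"x":0,"y":0,"z":0,"wx":0,"wy":0,"wz":0}]' 0.027 25 | grep -E "time|width"
python3 mon.py m8 | grep -E "^t|208"
python3 -m handwheel '[{"x":0,"y":0,"z":0,"wx":0,"wy":0,"wz":0},{"x":0,"y":0,"z":0,"wx":0,"wy":0,"wz":0},{"x":0,"y":0,"z":0,"wx":0,"wy":0,"wz":0}]' 0.0255 25 | grep -E "time|width"
python3 mon.py m9 | grep -E "^t|208"
```

```text
time: 26.35
grip_width: 0.312
t 26.35 p [ 0.5605 -0.2408  0.0876] ydeg -85.92 zax [ 0.001  0.001 -1.   ] F [0.7 5.3 3. ] gw 0.0272 gf 7.0 q [ 0.72  0.34 -0.43  1.67  0.15  1.17 -1.25]
208 [(39.4, '-', np.float64(165.2), np.float64(151.3)), (59.4, '+', np.float64(148.9), np.float64(136.4)), (70.2, '-', np.float64(140.2), np.float64(128.3)), (81.3, '+', np.float64(131.1), np.float64(120.0)), (93.6, '-', np.float64(121.2), np.float64(110.8))]
time: 26.65
grip_width: 0.301
t 26.65 p [ 0.5606 -0.2414  0.0876] ydeg -85.94 zax [ 0.001  0.    -1.   ] F [1.2 5.6 4.7] gw 0.0262 gf 23.0 q [ 0.72  0.34 -0.43  1.67  0.15  1.17 -1.25]
208 [(38.3, '-', np.float64(165.3), np.float64(151.4)), (58.6, '+', np.float64(148.9), np.float64(136.3)), (69.2, '-', np.float64(140.3), np.float64(128.4)), (80.3, '+', np.float64(131.2), np.float64(120.0)), (92.7, '-', np.float64(121.2), np.float64(110.8))]
```

Pushed back about 5.5 mm with the trigger fully squeezed. One more stroke, checking the gap at each stage.

```bash
python3 -m handwheel '[{"x":0,"y":0,"z":0,"wx":0,"wy":0,"wz":0},{"x":0,"y":0,"z":0,"wx":0,"wy":0,"wz":0},{"x":0,"y":0,"z":0,"wx":0,"wy":0,"wz":0},{"x":0,"y":0,"z":0,"wx":0,"wy":0,"wz":0},{"x":0,"y":0,"z":0,"wx":0,"wy":0,"wz":0},{"x":0,"y":0,"z":0,"wx":0,"wy":0,"wz":0},{"x":0,"y":0,"z":0,"wx":0,"wy":0,"wz":0},{"x":0,"y":0,"z":0,"wx":0,"wy":0,"wz":0},{"x":0,"y":0,"z":0,"wx":0,"wy":0,"wz":0},{"x":0,"y":0,"z":0,"wx":0,"wy":0,"wz":0}]' 0.083 25 | grep -E "time|width"
python3 mon.py m10 | grep -E "^t|208"
python3 -m handwheel '[{"x":0,"y":0,"z":0,"wx":0,"wy":0,"wz":0},{"x":0,"y":0,"z":0,"wx":0,"wy":0,"wz":0},{"x":0,"y":0,"z":0,"wx":0,"wy":0,"wz":0},{"x":0,"y":0,"z":0,"wx":0,"wy":0,"wz":0},{"x":0,"y":0,"z":0,"wx":0,"wy":0,"wz":0},{"x":0,"y":0,"z":0,"wx":0,"wy":0,"wz":0},{"x":0,"y":0,"z":0,"wx":0,"wy":0,"wz":0},{"x":0,"y":0,"z":0,"wx":0,"wy":0,"wz":0},{"x":0,"y":0,"z":0,"wx":0,"wy":0,"wz":0},{"x":0,"y":0,"z":0,"wx":0,"wy":0,"wz":0}]' 0.034 25 | grep -E "time|width"
python3 mon.py m11 | grep -E "^t|208"
```

```text
time: 27.53
grip_width: 0.927
t 27.53 p [ 0.5594 -0.243   0.0871] ydeg -86.01 zax [-0.    -0.001 -1.   ] F [-0.3 -0.2  0.6] gw 0.0806 gf 0.0 q [ 0.72  0.34 -0.43  1.67  0.15  1.17 -1.25]
208 [(36.1, '-', np.float64(165.1), np.float64(151.1)), (55.9, '+', np.float64(149.0), np.float64(136.3)), (66.7, '-', np.float64(140.4), np.float64(128.3)), (77.9, '+', np.float64(131.3), np.float64(119.9)), (90.3, '-', np.float64(121.2), np.float64(110.7))]
time: 28.42
grip_width: 0.405
t 28.42 p [ 0.5603 -0.2389  0.0875] ydeg -85.81 zax [-0.     0.002 -1.   ] F [-0.6  3.6  2.9] gw 0.0352 gf 2.1 q [ 0.72  0.34 -0.43  1.67  0.15  1.17 -1.25]
208 [(42.3, '-', np.float64(164.9), np.float64(151.2)), (61.9, '+', np.float64(148.9), np.float64(136.5)), (72.7, '-', np.float64(140.2), np.float64(128.5)), (83.6, '+', np.float64(131.3), np.float64(120.3)), (95.9, '-', np.float64(121.3), np.float64(111.0))]
```

```bash
python3 -m handwheel '[{"x":0,"y":0,"z":0,"wx":0,"wy":0,"wz":0},{"x":0,"y":0,"z":0,"wx":0,"wy":0,"wz":0},{"x":0,"y":0,"z":0,"wx":0,"wy":0,"wz":0},{"x":0,"y":0,"z":0,"wx":0,"wy":0,"wz":0}]' 0.02 25 | grep -E "time|width"
python3 mon.py m12
```

```text
time: 28.8
grip_width: 0.298
t 28.8 p [ 0.5606 -0.2414  0.0875] ydeg -85.95 zax [ 0.001  0.    -1.   ] F [1.7 3.  4.4] gw 0.0259 gf 25.3 q [ 0.72  0.34 -0.43  1.67  0.15  1.17 -1.25]
205 [(36.7, '-', np.float64(166.1), np.float64(152.1)), (57.9, '+', np.float64(148.9), np.float64(136.3)), (68.6, '-', np.float64(140.3), np.float64(128.4)), (78.4, '+', np.float64(132.3), np.float64(121.0)), (91.1, '-', np.float64(122.1), np.float64(111.6)), (110.7, '+', np.float64(106.2), np.float64(97.0))]
208 [(38.2, '-', np.float64(165.4), np.float64(151.5)), (58.4, '+', np.float64(149.0), np.float64(136.4)), (69.2, '-', np.float64(140.3), np.float64(128.3)), (79.2, '+', np.float64(132.1), np.float64(120.9)), (91.6, '-', np.float64(122.1), np.float64(111.6))]
211 [(40.3, '-', np.float64(164.3), np.float64(150.4)), (59.1, '+', np.float64(149.0), np.float64(136.4)), (69.7, '-', np.float64(140.3), np.float64(128.4)), (79.7, '+', np.float64(132.2), np.float64(120.9)), (92.1, '-', np.float64(122.1), np.float64(111.6))]
```

About 6.4 mm now. One more stroke at the present ~0.8 mm per stroke lands on about 7.

```bash
python3 -m handwheel '[{"x":0,"y":0,"z":0,"wx":0,"wy":0,"wz":0},{"x":0,"y":0,"z":0,"wx":0,"wy":0,"wz":0},{"x":0,"y":0,"z":0,"wx":0,"wy":0,"wz":0},{"x":0,"y":0,"z":0,"wx":0,"wy":0,"wz":0},{"x":0,"y":0,"z":0,"wx":0,"wy":0,"wz":0},{"x":0,"y":0,"z":0,"wx":0,"wy":0,"wz":0},{"x":0,"y":0,"z":0,"wx":0,"wy":0,"wz":0},{"x":0,"y":0,"z":0,"wx":0,"wy":0,"wz":0},{"x":0,"y":0,"z":0,"wx":0,"wy":0,"wz":0},{"x":0,"y":0,"z":0,"wx":0,"wy":0,"wz":0}]' 0.083 25 | grep -E "time|width"
python3 -m handwheel '[{"x":0,"y":0,"z":0,"wx":0,"wy":0,"wz":0},{"x":0,"y":0,"z":0,"wx":0,"wy":0,"wz":0},{"x":0,"y":0,"z":0,"wx":0,"wy":0,"wz":0},{"x":0,"y":0,"z":0,"wx":0,"wy":0,"wz":0},{"x":0,"y":0,"z":0,"wx":0,"wy":0,"wz":0},{"x":0,"y":0,"z":0,"wx":0,"wy":0,"wz":0},{"x":0,"y":0,"z":0,"wx":0,"wy":0,"wz":0},{"x":0,"y":0,"z":0,"wx":0,"wy":0,"wz":0},{"x":0,"y":0,"z":0,"wx":0,"wy":0,"wz":0},{"x":0,"y":0,"z":0,"wx":0,"wy":0,"wz":0}]' 0.02 25 | grep -E "time|width"
python3 -m handwheel '[{"x":0,"y":0,"z":0,"wx":0,"wy":0,"wz":0},{"x":0,"y":0,"z":0,"wx":0,"wy":0,"wz":0},{"x":0,"y":0,"z":0,"wx":0,"wy":0,"wz":0}]' 0.02 25 | grep -E "time|width"
python3 mon.py m13
```

```text
time: 29.68
grip_width: 0.927
time: 30.52
grip_width: 0.303
time: 30.77
grip_width: 0.299
t 30.77 p [ 0.5604 -0.2414  0.0875] ydeg -85.95 zax [ 0.001  0.    -1.   ] F [0.3 3.3 3.7] gw 0.026 gf 25.2 q [ 0.72  0.34 -0.43  1.67  0.15  1.17 -1.25]
205 [(36.7, '-', np.float64(166.1), np.float64(152.1)), (57.9, '+', np.float64(148.9), np.float64(136.3)), (68.6, '-', np.float64(140.3), np.float64(128.4)), (77.6, '+', np.float64(133.0), np.float64(121.7)), (90.1, '-', np.float64(122.9), np.float64(112.4)), (109.8, '+', np.float64(106.9), np.float64(97.6))]
208 [(38.2, '-', np.float64(165.4), np.float64(151.5)), (58.4, '+', np.float64(149.0), np.float64(136.4)), (69.3, '-', np.float64(140.2), np.float64(128.3)), (78.2, '+', np.float64(133.0), np.float64(121.6)), (90.6, '-', np.float64(122.9), np.float64(112.4))]
211 [(40.3, '-', np.float64(164.3), np.float64(150.4)), (59.1, '+', np.float64(149.0), np.float64(136.4)), (69.7, '-', np.float64(140.3), np.float64(128.4)), (78.7, '+', np.float64(133.0), np.float64(121.7)), (91.2, '-', np.float64(122.8), np.float64(112.3))]
```

The gap is now 7.3 of 14.9 raw units, so the pad is pushed back about 7.1 mm (half its travel). The trigger is held fully squeezed and the cap is steady, so I'm handing in.

```bash
python3 -c "
from bench import ctrl
print(ctrl.close_job())"
```

```text
the job is handed in; nothing more can be done
None
```

I stood the tall cap against the V-jaw, clamped it with the pad pushed back about 7.1 of its 14 mm, and handed the job in at about 31 s with the trigger held fully squeezed; the judge's verdict was not shown.

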